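Contact-read the label of the red-capped bottle

ROBOT

A 6-joint arm with a two-finger parallel gripper is mounted at the origin on the work surface. World frame = base frame: x ahead of the robot, y to its left, z up, the work surface at z = 0. Lengths are in m, angles in rad, forces in N, time in s.
With the tool pointing down it reaches from about 0.275 to 0.875 m from the base axis. Payload 12.5 kg.
Tool frame: the origin (TCP) lies between the finger pads; the fingertips stand 25 mm ahead of it and the grasp point (between the pads) lies 6 mm ahead of it; y points along the fingers, x is the direction in which the jaws open and shut, and the axes are right-handed (so a half turn about y gives the same grasp; the last joint's range is limited). The gripper opens to 85 mm and grips with 20 to 120 N. Pads are 22 mm wide; open, the fingers measure 114 mm over their backs; the gripper's body (76 mm by 85 mm) begins 54 mm behind the grasp point. The pads swing forward as they close: fully open they stand 13 mm farther back than shut.
Start: joints at [1.031, 0.351, 1.652, -0, 1.139, -0.085], TCP at [0.242, 0.494, 0.256] pointing down, gripper open.
Joint ranges: [-2.75, 2.75], [-0.79, 2.1], [0.01, 2.65], [-1.57, 4.71], [0.07, 3.14], [-2.87, 2.87]. Speed limits (rad/s): [2.22, 2.22, 2.79, 3.14, 3.14, 3.14].

INTERFACE

Orientations are given as a rotation vector (axis times angle).
In Python, from station import arm, viewer gives the robot as it stands. The module is installed in compiled form; this text tells all that it offers.
- The arm moves only by the tool apply_moves, never from a script. Its arguments are lists of equal length, an entry for each row: "hand": the opening, from 0 (shut) to 1 (fully open); "translation": the shift along the world's x, y, z in cm, a list of three; "yaw": the turn about the world's z in degrees. A call has 1 to 10 rows; each row shifts and turns the pose as measured when the row begins; what a row does not reach is not made up. A row lasts 1/12 s, in which the tool goes at most 41.7 mm and 7.16 degrees, less where a joint would pass 70% of its speed; a pose out of reach is approached as far as the arm can. A call is refused whole if a number of a shift passes 4.17 or a number of a turn 7.16, either way. A call with a gripper value outside its range is refused whole. The fingers move at their own pace and stop on an object; the grip force is fixed at half the most. Time passes only in rows, so rows that do not move let the fingers close. It gives the time, the measured TCP pose, the force and the opening at its end, in the units of the state.
- arm.sense(): the state, without advancing time (a new reading comes with each control period).
- viewer.camera(name): name is "scene" or "side" or "wrist"; returns (picture, depth): 480x640x3 uint8, blue, green, red; 480x640 float32, m along the optical axis (not along the pixel's ray), 0 where there is no reading.
- viewer.camera_info(name): a dict with "mtx" (3x3 intrinsics, pixels), "cam_to_world" (4x4, takes a point from camera to world coordinates). Camera axes: x right, y up, looking along -z (the intrinsics and any distortion apply to the point x, -y, -z); pixel columns grow to the right and rows downward; lengths in m; the calibration is good to about 2 mm. A picture is of the moment at which its call begins: read the wrist's pose just before it. camera_info takes no time and is no camera call; for the wrist camera it gives the pose at the moment of the call.
- arm.job_done(): hands the job in, once; it reports no verdict.
Trained networks look in the newest picture that a camera, given by its name, has taken for a name from the list of things; names that differ only in an ending like _2 or _b are one class to them, and where a whole thing is asked for, a point or a joint stands for the part that bears it (a point fixed in the world has none). Each returns a list of dicts, best first, with "score" (0 to 1); they miss things now and then, are a little off and sometimes report something else, mostly with a low value. They report only what shows in the picture. A call takes as long as a camera call.
- viewer.find_in(name, camera): "point" ([x, y, z] in m, in world coordinates, good to about 4 mm: the middle of the surface that is visible of it).
- viewer.trace(name, camera): "region" (480x640 bool, what is visible of it).
The state is a dict: "time": time; "joint_pos": joint angles; "dq": joint speeds; "effort": joint torques, N m; "tool_pos": TCP position; "tool_rot": TCP orientation; "force": force on the tool from outside, world axes, zero at the start; "ft_torque": the same for the moment, N m; "opening": finger opening in m.
Only numpy, scipy, OpenCV 4.12 (cv2) and the standard library are available. Lean on these libraries where they do the work, as an engineer would, in place of code of your own. Each camera call takes 0.05 s, during which the arm holds its last target.

TASK

Take the contact reader off its charging pad and read the barcode of the red-capped bottle under the low clear canopy: with the reader leaned back so that its nose points level and square at the label, press the sprung nose gently (about 4 N) on the middle of the barcode and hold it steady for two seconds. The bottle stands loose and slides back, by an unknown few millimetres up to 25, before the clear back stop holds it. Then stand the reader upright on the middle of its charging pad again and let go, leaving every bottle standing in its pocket and the other things undisturbed.

Things in the scene. Friction and masses are not known exactly. Their poses are not given: they have to be found in the camera images.
- reader: Loose cordless contact reader, 0.2 kg. Origin: centre of its foot's underside; z up the handle, x to the side where the nose sticks out. Foot: grey disc, 48 mm wide, 14 thick. Handle: white square bar 26 x 26 mm, top 150 mm above the origin, orange band at 90. At 55 mm height a grey tube, 20 mm thick, leaves the axis towards +x, 35 degrees down; lean the top back 35 degrees and it is level.
- grip (a point): Point on the handle axis 125 mm above the reader's origin, where to grip: across the +y and -y faces.
- nose: Sprung nose of the reader, orange, 13 mm in diameter with a round black rubber end; its x axis is the pointing direction (outwards). It slides back up to 8 mm into the tube when pressed, taking 0.6 N at first, about 4 N at 3.5 mm and 8.6 N at the end of its travel. Origin 25 mm behind the tip.
- nose_tip (a point): The foremost point of the nose's rubber end (moves with the nose). Not pressed, it lies at x 69.6, y 0, z 6.2 mm in the reader's frame.
- bottle: The bottle to read: loose amber glass bottle with RED cap, 45 mm in diameter, 92 mm tall, about 0.1 kg, a white label band from 45 to 75 mm height with a barcode on its -x side (towards the robot, give or take). Origin: centre of its underside; z up.
- label (a point): Middle of the barcode on the surface of the red-capped bottle: 22.5 mm towards the bottle's -x, 60 mm above its underside.
- rack: Fixed display rack; origin centre of its underside, front towards its -x. White plinth 50 mm high, x -36 to 69 mm, 290 mm wide. Pockets at y -85, 0, 85 mm, one bottle each: front lip 6 mm high, clear dividers 20 mm high and 59 mm apart, clear back stop somewhere 3 to 25 mm behind the bottles. White side panels at y -140 and 140 mm, 200 mm high, carry a canopy.
- canopy_front (a point): Middle of the lower front edge of the rack's clear canopy: 200 mm above the table, at x -90 mm of the rack. The canopy is 6 mm thick and covers x -90 to 65 mm over the full 290 mm width; an aluminium lamp bar on its front edge reaches 218 mm.
- pad: Fixed black round charging pad, 90 mm in diameter, 6 mm thick, with an aluminium rim. Origin: centre of its underside.
- pad_top (a point): Centre of the charging pad's top face, where the reader's foot stands.
- bottle_left: Bystander: a bottle just like the one to read, but with a black cap, in another pocket of the rack. Origin: centre of its underside.
- bottle_right: Bystander: another black-capped bottle in the rack. Origin: centre of its underside.
- dropper: Bystander: small loose white dropper bottle with black pointed cap, 34 mm in diameter, 85 mm tall, near the charging pad. Origin: centre of its underside.
- beaker: Bystander: small loose glass beaker, 64 mm in diameter, 75 mm tall. Origin: centre of its underside.

How it is judged:
By the outcome, as a careful person would: the job done as asked, in the order asked, and still so for the second after the job is handed in, with the robot touching nothing.
It also fails if it takes over 59 s, if anything falls off the work surface, if the arm or the gripper's body presses on something with over 40 N, if the wrist force passes 120 N, or if a joint passes its speed limit or range.

## Working session

There is one attempt and no reset: what is moved stays moved. The work goes in short steps, Python scripts to look and compute and a tool call to move; the robot and the scene stay as the last step left them, time stands still between calls to the robot, and variables do not carry over. Pictures are saved under pics/ and viewed, and the job is handed in when it is done.

Besides the shell and the picture viewer there is one more tool, called after "Call:" as name(argument=value, ...) on one line, values as JSON. apply_moves: Moves the arm, as the interface text tells. Its arguments: {"type":"object","properties":{"hand":{"type":"array","items":{"type":"number"}},"translation":{"type":"array","items":{"type":"array","items":{"type":"number"}}},"yaw":{"type":"array","items":{"type":"number"}}},"required":["hand","translation","yaw"]}

```bash
mkdir -p pics
cat > h.py <<'E'
import numpy as np, cv2
from station import arm, viewer
def snap(cam,fn):
    p,d=viewer.camera(cam); cv2.imwrite('pics/'+fn,p); return p,d
def proj(cam,P):
    i=viewer.camera_info(cam); T=np.linalg.inv(i['cam_to_world']); c=T@np.r_[P,1]
    q=np.array(i['mtx'])@np.array([c[0],-c[1],-c[2]]); return q[:2]/q[2]
def cloud(cam,d):
    i=viewer.camera_info(cam); K=np.array(i['mtx']); v,u=np.mgrid[:480,:640]
    x=(u-K[0,2])/K[0,0]*d; y=(v-K[1,2])/K[1,1]*d
    c=np.stack([x,-y,-d,np.ones_like(d)],-1); return (c@np.array(i['cam_to_world']).T)[...,:3]
E
python3 - <<'E'
from h import *
for c in ['scene','side']:
    p,d=snap(c,c+'0.png'); W=cloud(c,d); np.save(c+'0.npy',W)
    i=viewer.camera_info(c); print(c,np.round(i['cam_to_world'],3).tolist(),np.round(i['mtx'],1).tolist(),[k for k in i])
    for n in ['reader','nose','nose_tip','grip','bottle','label','rack','canopy_front','pad','pad_top','bottle_left','bottle_right','dropper','beaker']:
        try:
            r=viewer.find_in(n,c); print(n,[(np.round(q['point'],3).tolist(),round(q['score'],2)) for q in r[:3]])
        except Exception as e: print(n,e)
s=arm.sense(); print(s)
E
```

```text
scene [[-0.164, 0.715, -0.68, -0.203], [-0.987, -0.119, 0.112, 0.086], [-0.001, 0.689, 0.725, 0.943], [0.0, 0.0, 0.0, 1.0]] [[569.5, 0.0, 322.8], [0.0, 569.5, 248.7], [0.0, 0.0, 1.0]] ['mtx', 'cam_to_world']
reader [([0.452, -0.235, 0.082], 0.72)]
nose []
nose_tip [([0.654, -0.027, 0.093], 0.38)]
grip [([0.45, -0.235, 0.084], 0.78)]
bottle [([0.641, 0.056, 0.098], 0.71)]
label [([0.642, 0.057, 0.094], 0.72), ([0.451, -0.241, 0.003], 0.44)]
rack [([0.636, 0.012, 0.208], 0.8)]
canopy_front [([0.635, 0.015, 0.206], 0.68)]
pad [([0.451, -0.241, 0.006], 0.83), ([0.451, -0.237, 0.082], 0.55)]
pad_top [([0.451, -0.242, 0.006], 0.63)]
bottle_left [([0.629, 0.132, 0.088], 0.58), ([0.643, 0.055, 0.095], 0.37)]
bottle_right [([0.656, -0.026, 0.09], 0.87)]
dropper [([0.459, -0.373, 0.046], 0.71)]
beaker []
side [[0.821, -0.543, 0.178, 0.74], [0.571, 0.777, -0.264, -0.306], [0.005, 0.318, 0.948, 1.079], [0.0, 0.0, 0.0, 1.0]] [[517.3, 0.0, 313.8], [0.0, 517.3, 242.1], [0.0, 0.0, 1.0]] ['mtx', 'cam_to_world']
reader [([0.471, -0.245, 0.059], 0.86)]
nose [([0.521, -0.257, 0.025], 0.62)]
nose_tip [([
[... 412 characters left out ...]
aker [([0.509, 0.372, 0.051], 0.83)]
{'time': 1.5, 'joint_pos': array([ 1.03136246e+00,  3.50721579e-01,  1.65179531e+00,  9.43654899e-06,
        1.13910553e+00, -8.45957754e-02]), 'dq': array([ 3.89624568e-05, -1.10003838e-04,  1.31320454e-03,  2.34249963e-03,
       -2.16838791e-03,  9.57844299e-04]), 'effort': array([ 3.23398817e-04, -5.06024230e+01, -2.91646457e+01, -2.05766804e-05,
        6.10873540e-04,  3.95811981e-06]), 'tool_pos': array([0.24159066, 0.49408465, 0.25627952]), 'tool_rot': array([-1.39070148, -0.86795769,  0.86800752]), 'force': array([-0.97099064, -0.39090209,  0.21904545]), 'ft_torque': array([-0.0558031 , -0.04221964, -0.05023156]), 'opening': 0.08580346864129365}
```

View pics/scene0.png

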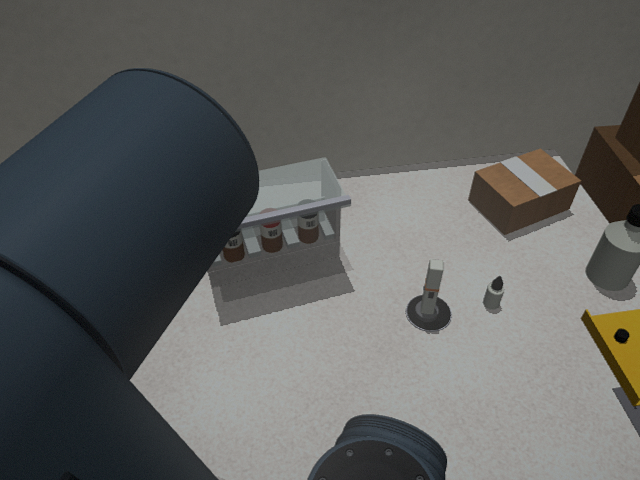

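View pics/side0.png

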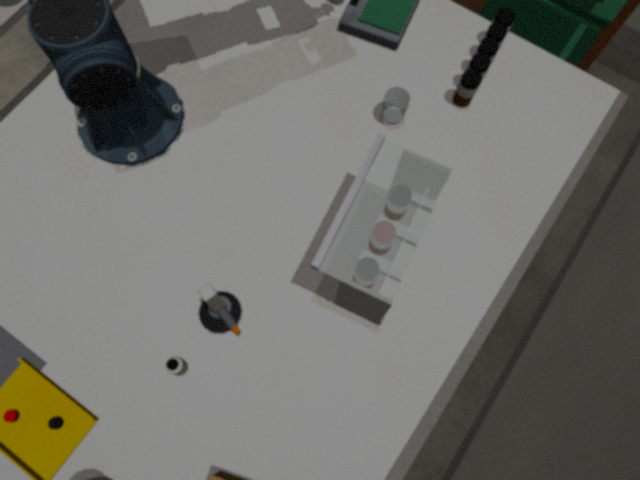

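Run:
```python
from h import *
from scipy.spatial.transform import Rotation as R
s=arm.sense(); print(R.from_rotvec(s['tool_rot']).as_matrix().round(3))
```

```text
[[ 0.439 -0.    -0.898]
 [ 0.898 -0.     0.439]
 [-0.    -1.     0.   ]]
```

Run:
```python
from h import *
a=cv2.imread('pics/side0.png')[100:400,160:480]; b=cv2.imread('pics/scene0.png')[140:340,190:510]
cv2.imwrite('pics/crop_side0.png',cv2.resize(a[:, :],None,fx=2,fy=2,interpolation=cv2.INTER_CUBIC))
cv2.imwrite('pics/crop_scene0.png',cv2.resize(b,None,fx=2.5,fy=2.5,interpolation=cv2.INTER_CUBIC))
W=np.load('side0.npy'); p=cv2.imread('pics/side0.png')
# lamp bar
M=(W[...,2]>0.210)&(W[...,2]<0.226)&(W[...,0]>0.5)&(W[...,0]<0.8)&(abs(W[...,1])<0.25)
P=W[M]; print('bar',len(P),P[:,2].mean())
r=cv2.minAreaRect((P[:,:2]*1000).astype(np.float32)); print(r)
M=(W[...,2]>0.190)&(W[...,2]<0.21)&(W[...,0]>0.5)&(W[...,0]<0.9)&(abs(W[...,1])<0.25)
P=W[M]; print('canopy',len(P)); print(cv2.minAreaRect((P[:,:2]*1000).astype(np.float32)), np.median(P[:,2]))
# handle top
M=(W[...,2]>0.140)&(W[...,2]<0.17)&(W[...,0]>0.35)&(W[...,0]<0.55)&(W[...,1]<-0.15)
P=W[M]; print('top',len(P),P.mean(0), cv2.minAreaRect((P[:,:2]*1000).astype(np.float32)))
# pad
M=(W[...,2]>0.003)&(W[...,2]<0.011)&(W[...,0]>0.38)&(W[...,0]<0.56)&(W[...,1]<-0.17)&(W[...,1]>-0.33)
P=W[M]; print('pad',len(P),P.mean(0), cv2.minEnclosingCircle((P[:,:2]*1000).astype(np.float32)))
for n in ['reader','pad','dropper','beaker','nose']:
    t=viewer.trace(n,'side')
    if t:
        m=t[0]['region']; Q=W[m]; Q=Q[Q[:,2]>-0.01]; print(n,m.sum(),np.round(Q.mean(0),3), np.round(Q.min(0),3),np.round(Q.max(0),3))
```

```text
bar 1228 0.21701249227673663
((646.460693359375, 51.129638671875), (147.48052978515625, 290.4519348144531), 8.975788116455078)
canopy 11792
((653.1841430664062, 52.22966003417969), (153.49600219726562, 292.82843017578125), 7.992682456970215) 0.2053096540472989
top 222 [ 0.46226623 -0.24027138  0.15404678] ((460.70452880859375, -239.75588989257812), (25.831064224243164, 26.85725212097168), 72.42893981933594)
pad 900 [ 0.46904399 -0.25246497  0.00542788] ((466.03631591796875, -252.11892700195312), 113.66368103027344)
reader 859 [ 0.476 -0.244  0.078] [ 0.4   -0.306 -0.003] [ 0.74  -0.213  1.079]
pad 876 [ 0.467 -0.253  0.01 ] [ 0.417 -0.306 -0.003] [ 0.74  -0.198  1.079]
dropper 315 [ 0.472 -0.38   0.052] [ 0.45  -0.397 -0.005] [ 0.483 -0.366  0.088]
beaker 896 [0.508 0.364 0.048] [ 0.458 -0.306 -0.006] [0.74  0.451 1.079]
nose 64 [ 0.518 -0.259  0.022] [ 0.507 -0.266 -0.001] [ 0.528 -0.251  0.035]
```

View pics/crop_side0.png

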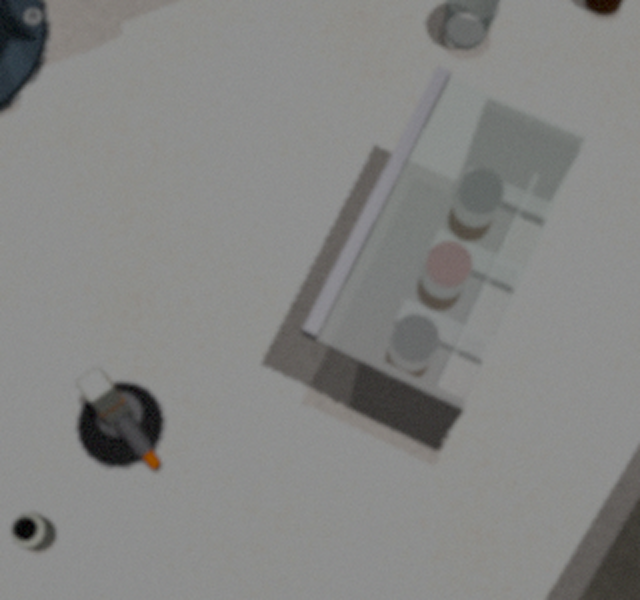

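View pics/crop_scene0.png

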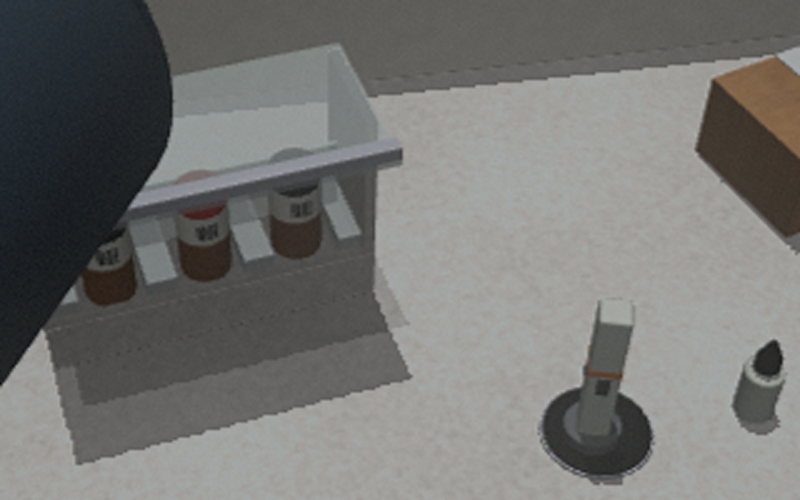

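```bash
cat >> h.py <<'E'
def ray(cam,u,v,z,info=None):
    i=info or viewer.camera_info(cam); K=np.array(i['mtx']); T=np.array(i['cam_to_world'])
    u=np.asarray(u,float);v=np.asarray(v,float)
    d=np.stack([(u-K[0,2])/K[0,0],-(v-K[1,2])/K[1,1],-np.ones_like(u)],-1)@T[:3,:3].T
    o=T[:3,3]; t=(z-o[2])/d[...,2]; return o+d*t[...,None]
def circ(P):
    A=np.c_[2*P[:,:2],np.ones(len(P))]; x=np.linalg.lstsq(A,(P[:,:2]**2).sum(1),rcond=None)[0]
    return x[:2],np.sqrt(x[2]+x[:2]@x[:2])
E
python3 - <<'E'
from h import *
for cam,box in [('side',(270,190,340,260)),('scene',(280,400,340,460))]:
    p=cv2.imread(f'pics/{cam}0.png'); r0,c0,r1,c1=box
    g=cv2.cvtColor(p,cv2.COLOR_BGR2GRAY)
    m=np.zeros_like(g); m[r0:r1,c0:c1]=(g[r0:r1,c0:c1]<85)
    cs=max(cv2.findContours(m,cv2.RETR_EXTERNAL,cv2.CHAIN_APPROX_NONE)[0],key=cv2.contourArea)[:,0]
    P=ray(cam,cs[:,0],cs[:,1],0.006)[:,:2]
    for k in range(6):
        c,r=circ(P); e=np.hypot(*(P-c).T)-r; P=P[abs(e)<max(0.002,1.5*np.median(abs(e)))]
    print(cam,'pad',c,r,len(P))
p=cv2.imread('pics/side0.png').astype(int)
b,g,r=p[...,0],p[...,1],p[...,2]
m=(r>150)&(r-b>80); v,u=np.nonzero(m); k=(v>300)&(v<350)&(u>200)&(u<260); print('nose px',u[k].mean(),v[k].mean(),k.sum())
print('nose pt z=.018', ray('side',u[k].mean(),v[k].mean(),0.022))
P=np.load('side0.npy'); 
# scene handle top
for cam in ['side','scene']:
    W=np.load(cam+'0.npy'); M=(W[...,2]>0.148)&(W[...,2]<0.165)&(W[...,0]>0.35)&(W[...,0]<0.55)&(W[...,1]<-0.15)
    v,u=np.nonzero(M); print(cam,'top',len(u),ray(cam,u.mean(),v.mean(),0.156), (u.min(),u.max(),v.min(),v.max()))
# lamp bar top: bright bluish in side
W=np.load('side0.npy'); M=(W[...,2]>0.2125)&(W[...,2]<0.224)&(W[...,0]>0.5)&(W[...,0]<0.75)&(abs(W[...,1])<0.25)
n,l,st,ce=cv2.connectedComponentsWithStats(M.astype(np.uint8)); k=1+st[1:,4].argmax(); Q=W[l==k]; print('bar',cv2.minAreaRect((Q[:,:2]*1000).astype(np.float32)), Q.mean(0))
mu=Q[:,:2].mean(0); U,S,V=np.linalg.svd(Q[:,:2]-mu); print('bar dir',V[0],np.degrees(np.arctan2(V[0][0]*-1,V[0][1])),S/np.sqrt(len(Q))*np.sqrt(12))
E
```

```text
side pad [ 0.46512963 -0.24601289] 0.04300045504665063 89
scene pad [ 0.46492204 -0.24458054] 0.044410616537389036 74
nose px nan nan 0
nose pt z=.018 [nan nan nan]
side top 205 [ 0.4618131  -0.24006669  0.156     ] (np.int64(198), np.int64(216), np.int64(284), np.int64(301))
scene top 318 [ 0.47290595 -0.41162298  0.156     ] (np.int64(429), np.int64(639), np.int64(218), np.int64(273))
bar ((581.2877197265625, 40.841041564941406), (14.652965545654297, 290.5045166015625), 8.652156829833984) [0.58254401 0.03441642 0.21723682]
bar dir [-0.15119993  0.9885032 ] 8.696470762923 [0.29057289 0.01447417]<stdin>:13: RuntimeWarning: Mean of empty slice.
  ret = ret.dtype.type(ret / rcount)
<stdin>:14: RuntimeWarning: Mean of empty slice.
```

Call:
apply_moves(hand=[1,1,1,1,1,1,1,1,1,1], translation=[[1.1,-3.67,0.2],[1.1,-3.67,0.2],[1.1,-3.67,0.2],[1.1,-3.67,0.2],[1.1,-3.67,0.2],[1.1,-3.67,0.2],[1.1,-3.67,0.2],[1.1,-3.67,0.2],[1.1,-3.67,0.2],[1.1,-3.67,0.2]], yaw=[0.45,0.45,0.45,0.45,0.45,0.45,0.45,0.45,0.45,0.45])

```text
time: 2.58
tool_pos: [0.3504, 0.1167, 0.2767]
tool_rot: [-1.359, -0.942, 0.935]
force: [1.5, 1.1, 0.2]
opening: 0.0853
```

Call:
apply_moves(hand=[1,1,1,1,1,1,1,1,1,1], translation=[[1.1,-3.55,0],[1.1,-3.55,0],[1.1,-3.55,0],[1.1,-3.55,0],[1.1,-3.55,0],[1.1,-3.55,0],[1.1,-3.55,0],[1.1,-3.55,0],[1.1,-3.55,0],[1.1,-3.55,0]], yaw=[0.43,0.43,0.43,0.43,0.43,0.43,0.43,0.43,0.43,0.43])

```text
time: 3.42
tool_pos: [0.4614, -0.2592, 0.2796]
tool_rot: [-1.336, -1.005, 0.989]
force: [1.0, 0.1, 0.2]
opening: 0.0856
```

Run:
```python
from h import *
from scipy.spatial.transform import Rotation as R
s=arm.sense(); print(s['tool_pos'],R.from_rotvec(s['tool_rot']).as_matrix().round(3).tolist())
for c in ['scene','wrist']:
    p,d=snap(c,c+'1.png'); np.save(c+'1.npy',cloud(c,d))
print(np.round(viewer.camera_info('wrist')['cam_to_world'],3).tolist(),viewer.camera_info('wrist')['mtx'])
b=cv2.imread('pics/scene1.png')[140:300,190:370]
cv2.imwrite('pics/crop_scene1.png',cv2.resize(b,None,fx=4,fy=3.7,interpolation=cv2.INTER_CUBIC)[:600])
```

```text
[ 0.46142864 -0.25923002  0.27956681] [[0.282, 0.011, -0.959], [0.959, 0.002, 0.282], [0.005, -1.0, -0.01]]
[[0.285, -0.918, -0.275, 0.394], [0.959, 0.274, 0.079, -0.242], [0.003, -0.286, 0.958, 0.395], [0.0, 0.0, 0.0, 1.0]] [[395.54026762   0.         316.17475358]
 [  0.         395.54026762 239.98097727]
 [  0.           0.           1.        ]]
```

View pics/wrist1.png

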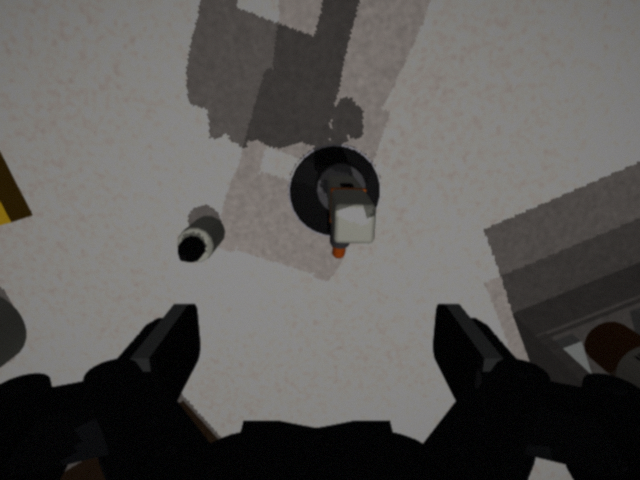

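View pics/crop_scene1.png

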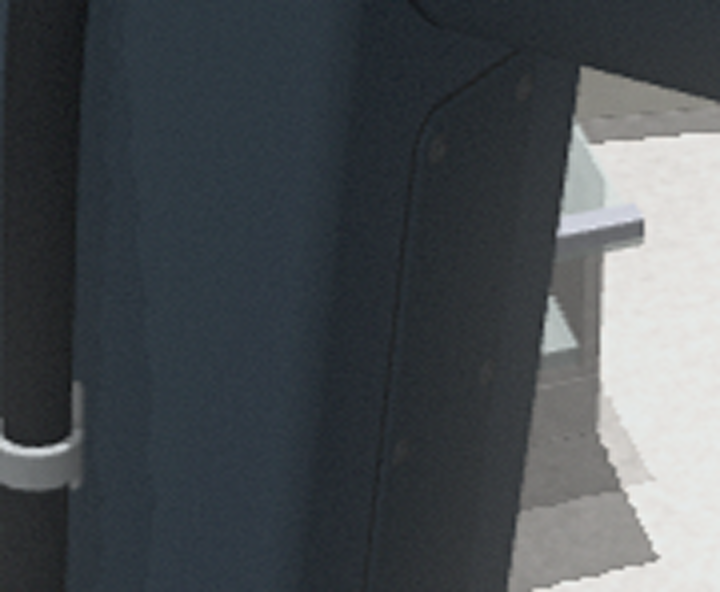

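Run:
```python
from h import *
W=np.load('wrist1.npy'); p=cv2.imread('pics/wrist1.png')
M=(W[...,2]>0.148)&(W[...,2]<0.164)&(W[...,0]>0.4)&(W[...,0]<0.52)&(W[...,1]<-0.2)&(W[...,1]>-0.3)
n,l,st,ce=cv2.connectedComponentsWithStats(M.astype(np.uint8)); k=1+st[1:,4].argmax(); Q=W[l==k]
print('top',cv2.minAreaRect((Q[:,:2]*1000).astype(np.float32)),Q.mean(0),ray('wrist',*ce[k],0.156))
g=cv2.cvtColor(p,cv2.COLOR_BGR2GRAY); m=np.zeros_like(g); m[135:245,280:390]=g[135:245,280:390]<50
cs=max(cv2.findContours(m,cv2.RETR_EXTERNAL,cv2.CHAIN_APPROX_NONE)[0],key=cv2.contourArea)[:,0]
P=ray('wrist',cs[:,0],cs[:,1],0.006)[:,:2]
for k in range(6):
    c,r=circ(P); e=np.hypot(*(P-c).T)-r; P=P[abs(e)<max(0.0015,1.5*np.median(abs(e)))]
print('pad',c,r,len(P))
b,gg,r=[p[...,i].astype(int) for i in range(3)]
m=(r-b>60)&(r>110); v,u=np.nonzero(m); k=(v>242)&(v<270)&(u>320)&(u<360); print('nose',u[k].mean(),v[k].mean(),k.sum(),ray('wrist',u[k].mean(),v[k].mean(),0.022))
s=arm.sense(); print(s['time'],s['tool_pos'])
```

```text
top ((460.06060791015625, -235.7239532470703), (25.978273391723633, 26.44165802001953), 74.12793731689453) [ 0.4589891  -0.23577352  0.15456904] [ 0.4585544  -0.23579415  0.156     ]
pad [ 0.46317828 -0.24275378] 0.04351351324919279 184
nose 339.1 252.75 20 [ 0.5207381  -0.25481095  0.022     ]
3.5167 [ 0.4620323  -0.26135454  0.27910199]
```

Call:
apply_moves(hand=[1,1,1,1,1,1,1,1,1,1], translation=[[-0.1,1.2,-0.5],[-0.1,1.2,-1.5],[0,0,-2.5],[0,0,-2.5],[0,0,-2.0],[0,0,-1.5],[0,0,-1.0],[0,0,-0.5],[0,0,-0.2],[0,0,0]], yaw=[0,0,0,0,0,0,0,0,0,0])

```text
time: 4.35
tool_pos: [0.4562, -0.2224, 0.1515]
tool_rot: [-1.335, -1.006, 0.989]
force: [0.4, 0.1, -0.4]
opening: 0.0856
```

Run:
```python
from h import *
from scipy.spatial.transform import Rotation as R
p,d=snap('wrist','wrist2.png')
s=arm.sense(); print(s['time'],s['tool_pos'],s['force'],R.from_rotvec(s['tool_rot']).as_matrix().round(3).tolist())
```

```text
4.4 [ 0.45637248 -0.22248161  0.15183443] [-0.43877272 -0.08759922 -0.32414972] [[0.281, 0.011, -0.96], [0.96, 0.003, 0.281], [0.006, -1.0, -0.01]]
```

View pics/wrist2.png

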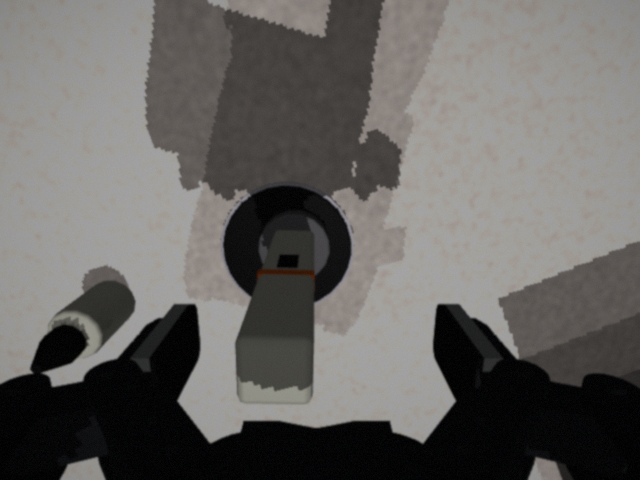

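Call:
apply_moves(hand=[1,1,1,1], translation=[[0.2,-0.6,-0.4],[0.1,-0.5,-0.3],[0,0,0],[0,0,0]], yaw=[0,0,0,0])

```text
time: 4.73
tool_pos: [0.4607, -0.2349, 0.1464]
tool_rot: [-1.339, -1.008, 0.988]
force: [-0.6, -0.4, 0.3]
opening: 0.0855
```

Call:
apply_moves(hand=[1,1,1,0,0,0,0,0,0,0], translation=[[0,-0.2,-0.4],[0,0,-0.1],[0,0,0],[0,0,0],[0,0,0],[0,0,0],[0,0,0],[0,0,0],[0,0,0],[0,0,0]], yaw=[0,0,0,0,0,0,0,0,0,0])

```text
time: 5.57
tool_pos: [0.4608, -0.2376, 0.1414]
tool_rot: [-1.34, -1.008, 0.988]
force: [-0.6, -0.7, -0.5]
opening: 0.0255
```

Run:
```python
from h import *
p,d=snap('wrist','wrist3.png')
s=arm.sense(); print(s['time'],s['tool_pos'],s['force'],s['ft_torque'],s['opening'])
```

```text
5.6167 [ 0.46086111 -0.23760843  0.14137029] [ 0.32881997 -0.45558411  0.40694014] [-0.03650645 -0.01232193  0.01267059] 0.025679109341287545
```

View pics/wrist3.png

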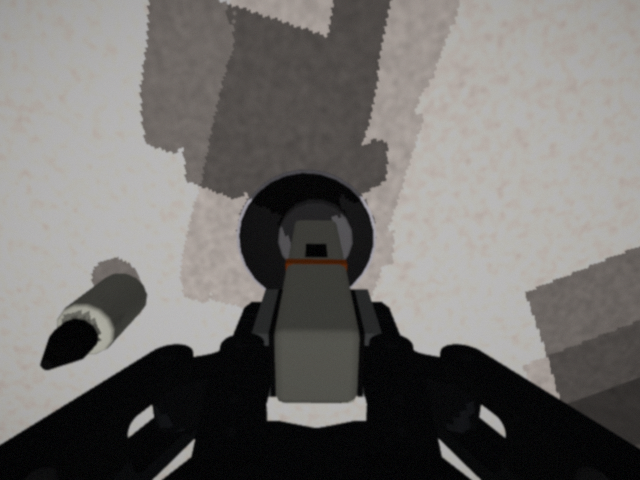

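Call:
apply_moves(hand=[0,0,0], translation=[[0,0,-0.1],[0,0,-0.1],[0,0,-0.1]], yaw=[0,0,0])

```text
time: 5.87
tool_pos: [0.4614, -0.2381, 0.1413]
tool_rot: [-1.342, -1.009, 0.988]
force: [-6.0, 3.0, 15.5]
opening: 0.0255
```

Call:
apply_moves(hand=[0,0,0,0], translation=[[-0.38,0.11,-0.08],[-0.38,0.11,-0.08],[-0.38,0.11,-0.1],[-0.38,0.11,-0.12]], yaw=[0,0,0,0])

```text
time: 6.2
tool_pos: [0.4505, -0.2359, 0.1415]
tool_rot: [-1.356, -1.015, 0.984]
force: [3.6, -0.4, 12.7]
opening: 0.0254
```

Run:
```python
from h import *
p,d=snap('wrist','wrist4.png'); p,d=snap('side','side4.png'); cv2.imwrite('pics/side4c.png',cv2.resize(p[220:400,120:320],None,fx=3,fy=3,interpolation=cv2.INTER_CUBIC))
s=arm.sense(); print(s['time'],s['tool_pos'],s['force'],s['ft_torque'],s['opening'])
```

```text
6.3 [ 0.45028583 -0.23588344  0.14152142] [ 3.7074777  -0.8140846   9.12243015] [-0.12484364 -0.84955119  0.00220161] 0.02545321522253904
```

View pics/wrist4.png

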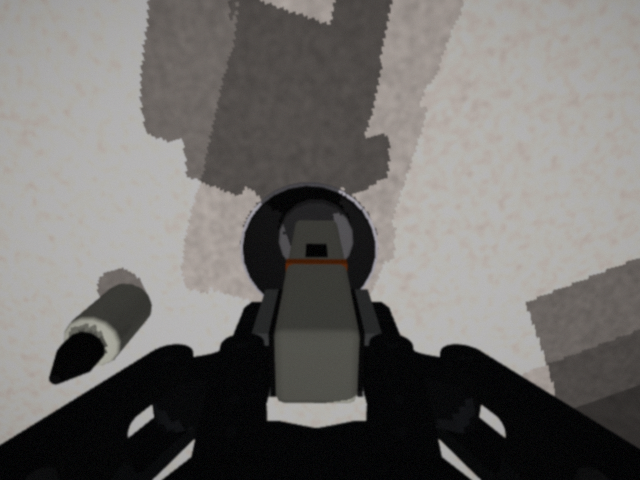

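View pics/side4c.png

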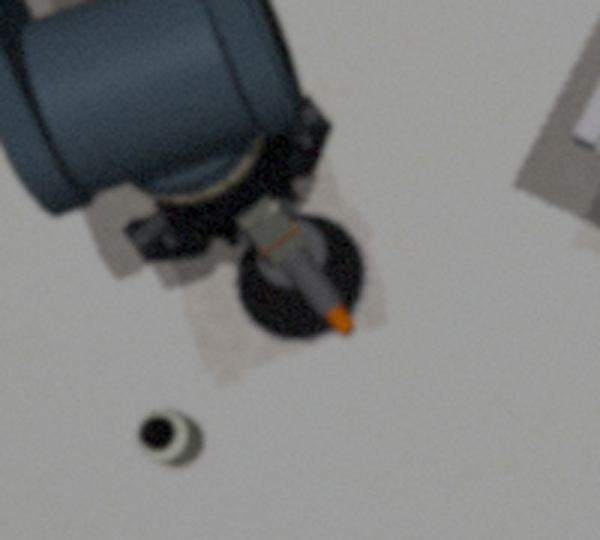

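```bash
cat >> h.py <<'E'
from scipy.spatial.transform import Rotation as R
def st():
    s=arm.sense(); m=R.from_rotvec(s['tool_rot']).as_matrix()
    yw=np.degrees(np.arctan2(m[1,0],m[0,0])); ex=np.array([np.sin(np.radians(yw)),-np.cos(np.radians(yw)),0])
    # finger dir lean: tool y ; pitch positive = top leaned back (-ex)
    f=m[:,1]; print('t %.2f pos %s yawjaw %.1f pitch %.2f roll %.2f F %s T %s op %.4f'%(s['time'],np.round(s['tool_pos'],4),yw,np.degrees(np.arcsin(f@ex)),np.degrees(np.arcsin(m[2,0])),np.round(s['force'],2),np.round(s['ft_torque'],3),s['opening'])); return s
E
python3 -c "
from h import *
st()"
```

```text
t 6.30 pos [ 0.4503 -0.2359  0.1415] yawjaw 73.6 pitch 1.76 roll 0.03 F [ 3.71 -0.81  9.12] T [-0.125 -0.85   0.002] op 0.0255
```

Call:
apply_moves(hand=[0,0,0,0,0,0,0], translation=[[0,0,0.2],[0.3,-0.1,0.1],[0.5,-0.2,0],[0.4,-0.2,0],[0,-0.1,0],[0,0,-0.1],[0,0,-0.1]], yaw=[0,0,0,0,0,0,0])

```text
time: 6.88
tool_pos: [0.4626, -0.2418, 0.1414]
tool_rot: [-1.352, -1.014, 0.985]
force: [1.6, 1.4, 15.0]
opening: 0.0254
```

Run:
```python
from h import *
st()
p,d=snap('wrist','wrist5.png');st()
```

```text
t 6.88 pos [ 0.4626 -0.2418  0.1414] yawjaw 73.6 pitch 1.56 roll 0.09 F [ 1.64  1.37 15.  ] T [ 0.288 -0.077 -0.002] op 0.0254
t 6.93 pos [ 0.4627 -0.2418  0.1415] yawjaw 73.6 pitch 1.57 roll 0.09 F [-0.17  0.72 -0.33] T [0.066 0.193 0.001] op 0.0254
```

View pics/wrist5.png

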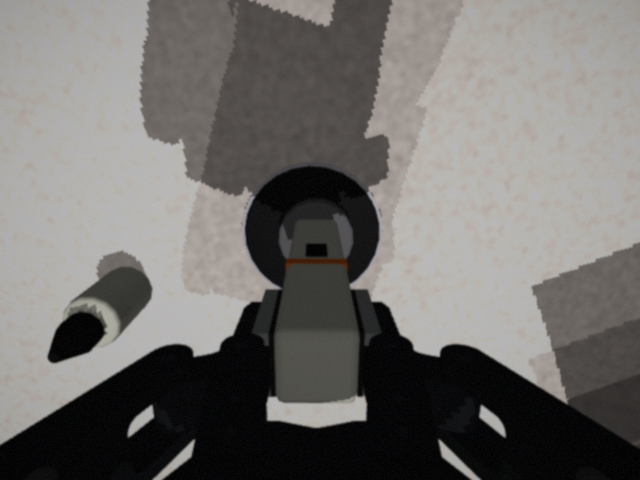

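Call:
apply_moves(hand=[0.3,0.3,0.3,0.3], translation=[[0,0,0],[0,0,0],[0,0,0],[0,0,0]], yaw=[0,0,0,0])

```text
time: 7.27
tool_pos: [0.4625, -0.2418, 0.1414]
tool_rot: [-1.353, -1.014, 0.984]
force: [0.7, 0.6, -1.4]
opening: 0.0261
```

Call:
apply_moves(hand=[0.3,0.3,0.3,0.3,0.3], translation=[[-0.3,0.09,0],[-0.3,0.09,0.02],[-0.3,0.09,0.02],[-0.3,0.09,0],[0,0,0]], yaw=[0,0,0,0,0])

```text
time: 7.68
tool_pos: [0.4488, -0.2376, 0.1415]
tool_rot: [-1.352, -1.014, 0.985]
force: [0.6, 0.2, -1.1]
opening: 0.0257
```

Run:
```python
from h import *
p,d=snap('wrist','wrist6.png');st()
```

```text
t 7.73 pos [ 0.449  -0.2376  0.1415] yawjaw 73.6 pitch 1.53 roll 0.10 F [ 0.13 -0.03 -1.49] T [0.072 0.097 0.008] op 0.0259
```

View pics/wrist6.png

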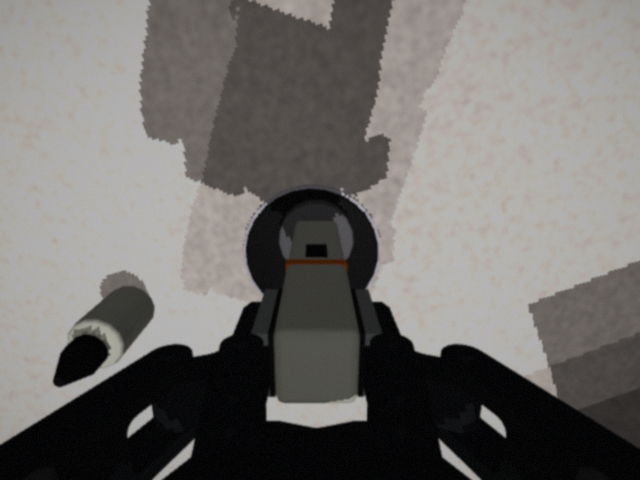

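Call:
apply_moves(hand=[0.3,0.3,0.3,0.3,0.3,0.3,0.305,0.305,0.305], translation=[[0.2,0,0.1],[0.4,-0.1,0.05],[0.4,-0.1,0],[0.3,-0.1,0],[0,0,-0.1],[0,0,-0.1],[0,0,0],[0,0,0],[0,0,0]], yaw=[0,0,0,0,0,0,0,0,0])

```text
time: 8.48
tool_pos: [0.4644, -0.2413, 0.1414]
tool_rot: [-1.353, -1.014, 0.984]
force: [0.6, -0.1, 0.3]
opening: 0.0262
```

Call:
apply_moves(hand=[0.305,0.305,0.305,0.305], translation=[[0,0,-0.05],[-0.3,0.09,-0.04],[-0.3,0.09,-0.04],[-0.3,0.09,-0.04]], yaw=[0,0,0,0])

```text
time: 8.82
tool_pos: [0.455, -0.2384, 0.1397]
tool_rot: [-1.354, -1.015, 0.984]
force: [0.3, 0.3, 0.4]
opening: 0.0259
```

Run:
```python
from h import *
st();p,d=snap('wrist','wrist7.png');st()
```

```text
t 8.82 pos [ 0.455  -0.2384  0.1397] yawjaw 73.6 pitch 1.64 roll 0.08 F [0.3  0.32 0.42] T [ 0.019  0.012 -0.01 ] op 0.0259
t 8.87 pos [ 0.4544 -0.2382  0.1395] yawjaw 73.6 pitch 1.60 roll 0.09 F [ 0.27 -0.64 -0.44] T [-0.043  0.025 -0.007] op 0.0258
```

View pics/wrist7.png

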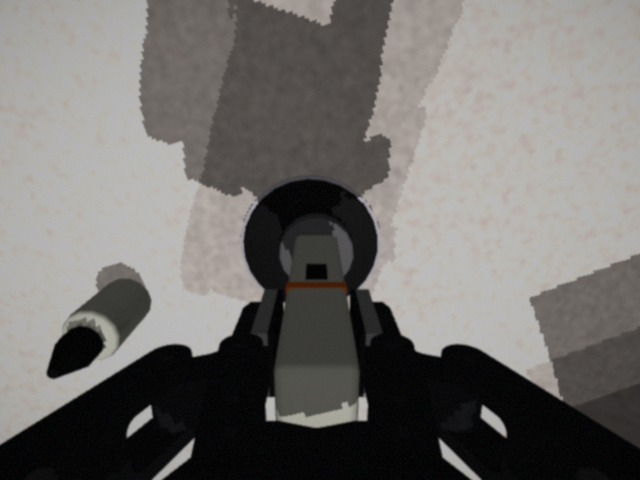

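Call:
apply_moves(hand=[0.31,0.31,0.31,0.3,0.3,0.3], translation=[[0.4,-0.1,0.15],[0.3,-0.1,0],[0,0,0],[0,0,0],[0,0,0],[0,0,-0.08]], yaw=[0,0,0,0,0,0])

```text
time: 9.37
tool_pos: [0.4621, -0.2407, 0.1413]
tool_rot: [-1.354, -1.014, 0.984]
force: [-2.5, 2.4, 16.3]
opening: 0.0258
```

Call:
apply_moves(hand=[0.3,0.3,0.3,0.3], translation=[[-0.3,0.09,-0.05],[-0.3,0.09,-0.05],[-0.3,0.09,-0.05],[-0.3,0.09,-0.05]], yaw=[0,0,0,0])

```text
time: 9.7
tool_pos: [0.453, -0.2383, 0.1417]
tool_rot: [-1.363, -1.019, 0.981]
force: [1.7, 0.3, 4.8]
opening: 0.0262
```

Run:
```python
from h import *
st();p,d=snap('wrist','wrist8.png');st()
```

```text
t 9.70 pos [ 0.453  -0.2383  0.1417] yawjaw 73.6 pitch 2.20 roll -0.02 F [1.7  0.32 4.77] T [ 0.216 -0.593  0.037] op 0.0262
t 9.75 pos [ 0.4526 -0.2381  0.1416] yawjaw 73.6 pitch 2.18 roll -0.02 F [ 2.94 -0.01  4.94] T [ 0.18  -0.505  0.032] op 0.0258
```

View pics/wrist8.png

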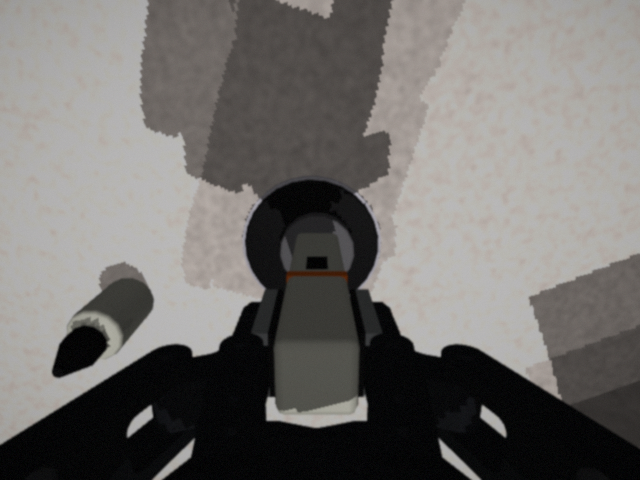

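Call:
apply_moves(hand=[0.32,0.32,0.32,0,0,0,0,0,0], translation=[[0.1,0,0],[0.2,-0.05,0],[0,0,0],[0,0,0],[0,0,0],[0,0,0],[0,0,0.7],[0,0,0.7],[0.5,-0.1,0.3]], yaw=[0,0,0,0,0,0,0,0,0])

```text
time: 10.5
tool_pos: [0.459, -0.2387, 0.1583]
tool_rot: [-1.357, -1.016, 0.983]
force: [0.1, -0.1, -1.6]
opening: 0.0253
```

Call:
apply_moves(hand=[0,0,0,0,0,0,0], translation=[[1.5,-0.5,0],[2.2,-0.7,0],[1.8,-0.6,0],[0.8,-0.3,0],[0,0,-0.3],[0,0,-0.3],[0,0,0]], yaw=[0,0,0,0,0,0,0])

```text
time: 11.08
tool_pos: [0.5262, -0.2605, 0.1542]
tool_rot: [-1.359, -1.017, 0.982]
force: [-0.4, -0.6, -2.9]
opening: 0.025
```

Run:
```python
from h import *
st();p,d=snap('wrist','wrist9.png');st()
```

```text
t 11.08 pos [ 0.5262 -0.2605  0.1542] yawjaw 73.6 pitch 1.94 roll 0.04 F [-0.39 -0.61 -2.91] T [-0.022  0.034 -0.028] op 0.0250
t 11.13 pos [ 0.526  -0.2605  0.1544] yawjaw 73.6 pitch 1.94 roll 0.04 F [ 0.09 -0.25 -2.51] T [ 0.008  0.03  -0.081] op 0.0251
```

View pics/wrist9.png

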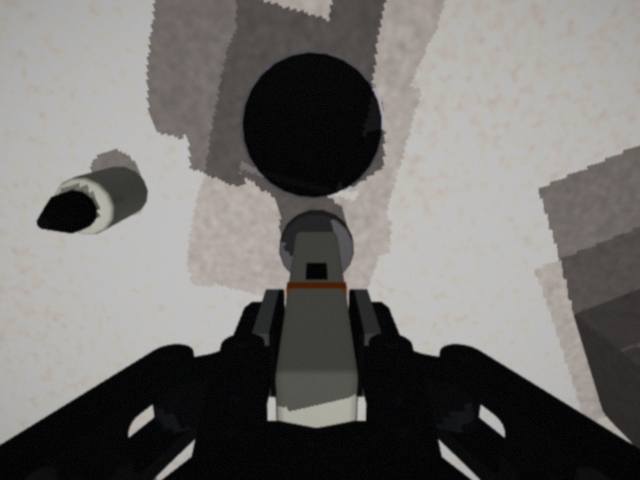

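Call:
apply_moves(hand=[0,0,0,0,0,0], translation=[[0.3,-0.1,-0.4],[0.1,0,-0.5],[0,0,-0.4],[0,0,-0.2],[0,0,0],[0,0,0]], yaw=[0,0,0,0,0,0])

```text
time: 11.63
tool_pos: [0.5286, -0.261, 0.1376]
tool_rot: [-1.357, -1.016, 0.982]
force: [1.1, 0.7, -1.9]
opening: 0.0253
```

Run:
```python
from h import *
st()
p=cv2.imread('pics/wrist9.png');
```

```text
t 11.63 pos [ 0.5286 -0.261   0.1376] yawjaw 73.6 pitch 1.83 roll 0.06 F [ 1.09  0.67 -1.92] T [ 0.001  0.037 -0.011] op 0.0253
```

Call:
apply_moves(hand=[0,0,0,0,0,0,0], translation=[[-0.1,0.03,-0.1],[-0.2,0.06,-0.05],[-0.2,0.06,0],[-0.2,0.06,0],[-0.3,0.09,0],[-0.3,0.09,0],[-0.3,0.09,0]], yaw=[0,0,0,0,0,0,0])

```text
time: 12.22
tool_pos: [0.5138, -0.2568, 0.1377]
tool_rot: [-1.365, -1.02, 0.98]
force: [2.8, -0.2, -2.3]
opening: 0.0254
```

Run:
```python
from h import *
st()
```

```text
t 12.22 pos [ 0.5138 -0.2568  0.1377] yawjaw 73.6 pitch 2.31 roll -0.01 F [ 2.8  -0.18 -2.34] T [-0.024 -1.042  0.063] op 0.0254
```

Call:
apply_moves(hand=[0,0,0,0,0,0], translation=[[-0.4,0.12,0],[-0.4,0.12,0],[-0.4,0.12,0],[-0.4,0.12,0],[-0.4,0.12,0],[-0.4,0.12,0]], yaw=[0,0,0,0,0,0])

```text
time: 12.72
tool_pos: [0.4888, -0.2495, 0.1391]
tool_rot: [-1.37, -1.023, 0.978]
force: [4.8, -1.2, -2.6]
opening: 0.0253
```

Run:
```python
from h import *
st();p,d=snap('wrist','wrist10.png');st(); p,d=snap('side','side10.png'); cv2.imwrite('pics/side10c.png',cv2.resize(p[220:400,120:320],None,fx=3,fy=3,interpolation=cv2.INTER_CUBIC))
```

```text
t 12.72 pos [ 0.4888 -0.2495  0.1391] yawjaw 73.5 pitch 2.62 roll -0.07 F [ 4.83 -1.21 -2.59] T [-2.390e-01 -1.072e+00 -1.000e-03] op 0.0253
t 12.77 pos [ 0.4882 -0.2494  0.1391] yawjaw 73.5 pitch 2.59 roll -0.06 F [ 3.18 -0.51  2.79] T [-0.154 -0.881 -0.   ] op 0.0253
```

View pics/wrist10.png

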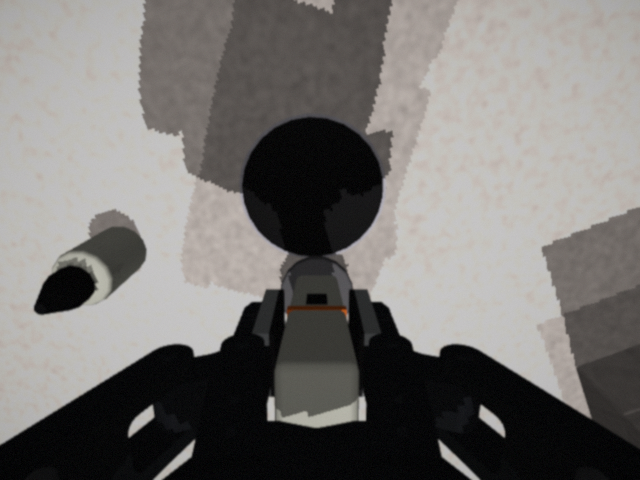

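View pics/side10c.png

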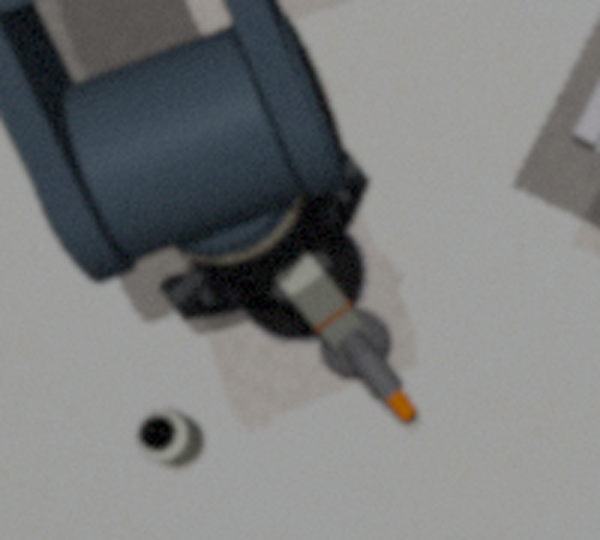

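Call:
apply_moves(hand=[0,0,0,0,0,0], translation=[[-0.5,0.15,-0.03],[-0.5,0.15,-0.06],[-0.5,0.15,-0.08],[-0.5,0.15,-0.11],[-0.5,0.15,-0.14],[0,0,0]], yaw=[0,0,0,0,0,0])

```text
time: 13.32
tool_pos: [0.4641, -0.2431, 0.1386]
tool_rot: [-1.378, -1.026, 0.977]
force: [1.8, -0.7, -0.2]
opening: 0.0249
```

Run:
```python
from h import *
st();p,d=snap('wrist','wrist11.png'); p,d=snap('side','side11.png'); np.save('side11.npy',cloud('side',d));cv2.imwrite('pics/side11c.png',cv2.resize(p[220:400,120:320],None,fx=3,fy=3,interpolation=cv2.INTER_CUBIC))
```

```text
t 13.32 pos [ 0.4641 -0.2431  0.1386] yawjaw 73.5 pitch 3.08 roll -0.21 F [ 1.76 -0.66 -0.22] T [-0.003 -0.195  0.025] op 0.0249
```

View pics/wrist11.png

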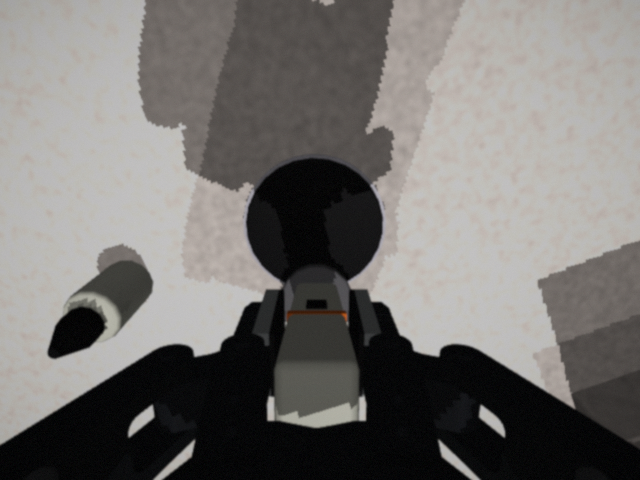

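View pics/side11c.png

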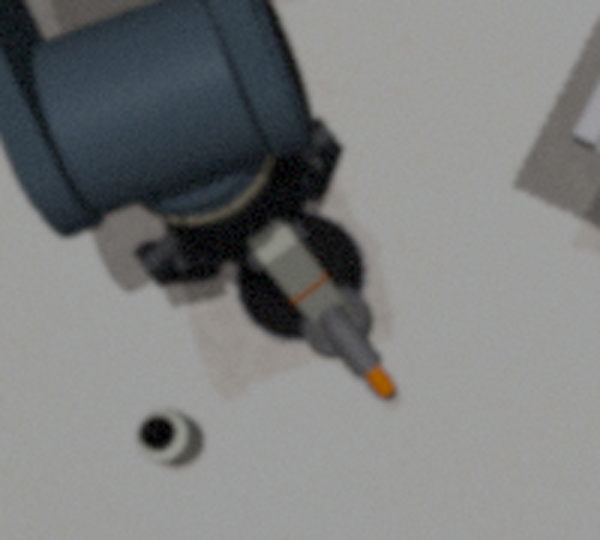

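```bash
cat >> h.py <<'E'
def lean(cam='side',fn=None):
    p,d=viewer.camera(cam); 
    if fn: cv2.imwrite('pics/'+fn,p)
    W=cloud(cam,d); t=viewer.trace('reader',cam); o=[]
    s=arm.sense()
    print([ (q['score'],q['region'].sum()) for q in t[:3]])
    if not t: return
    m=t[0]['region']; Q=W[m&(d>0.3)]; pp=p[m&(d>0.3)].astype(int)
    np.savez('lean.npz',Q=Q,pp=pp)
    return Q,pp
E
python3 - <<'E'
from h import *
Q,pp=lean('side')
st()
ex=np.array([0.959,-0.283,0])
o=np.array([0.4641,-0.2431,0])
X=np.c_[(Q-o)@ex,(Q-o)@np.array([.283,.959,0]),Q[:,2]]*1000
sat=pp.max(1)-pp.min(1)
for lab,k in [('orange',(pp[:,2]-pp[:,0]>60)),('white',(pp.min(1)>100)),('grey',(pp.max(1)<100))]:
    Y=X[k]; print(lab,len(Y)); 
    if len(Y)<400: print(np.round(Y[np.argsort(Y[:,0])][::max(1,len(Y)//15)]).astype(int).tolist())
    else: print(np.round(Y[np.argsort(Y[:,0])][::25]).astype(int).tolist())
E
```

```text
[(0.86, np.int64(1005))]
t 13.52 pos [ 0.4646 -0.2433  0.1385] yawjaw 73.5 pitch 3.03 roll -0.21 F [-1.65 -0.55  6.81] T [ 0.007  0.133 -0.071] op 0.0251
orange 55
[[93, -1, 50], [94, -6, 49], [95, -2, 50], [95, 4, 41], [96, -3, 50], [98, 1, 51], [98, 4, 42], [99, -5, 46], [100, -1, 47], [101, -2, 45], [102, 2, 45], [103, -6, 46], [105, 2, 44], [106, -3, 45], [107, 1, 48], [107, -7, 43], [108, -3, 43], [110, -1, 45], [111, -2, 42]]
white 103
[[8, 6, 156], [11, 4, 156], [12, -10, 157], [13, -9, 157], [14, 4, 156], [15, 6, 156], [16, -1, 161], [17, -4, 156], [17, 2, 158], [18, 8, 159], [20, 7, 159], [20, -4, 160], [21, -2, 158], [22, -7, 158], [22, 8, 159], [23, 0, 158], [58, -24, 23], [86, 4, 0]]
grey 582
[[-18, -20, 2], [7, -11, 157], [12, -16, 129], [27, 10, 142], [31, 12, 21], [35, -9, 112], [40, 9, 90], [43, -20, 26], [45, -7, 73], [46, -13, 65], [49, 16, 27], [51, -5, 69], [53, 0, 69], [54, 11, 24], [57, 2, 68], [59, 16, 28], [62, -19, 25], [64, 1, 63], [67, -2, 63], [72, 2, 60], [76, -10, 53], [81, -2, 60], [86, -7, 51], [90, -2, 56]]
```

Call:
apply_moves(hand=[0,0,0,0,0,0,0,0], translation=[[0.5,-0.15,0.1],[0.7,-0.2,0],[0.6,-0.2,0],[0.2,-0.1,0],[0,0,-0.2],[0,0,-0.3],[0,0,-0.15],[0,0,0]], yaw=[0,0,0,0,0,0,0,0])

```text
time: 14.18
tool_pos: [0.4883, -0.2506, 0.1396]
tool_rot: [-1.375, -1.026, 0.979]
force: [-0.5, 0.1, -2.7]
opening: 0.0253
```

Run:
```python
from h import *
st();p,d=snap('wrist','wrist12.png');st()
```

```text
t 14.18 pos [ 0.4883 -0.2506  0.1396] yawjaw 73.6 pitch 2.91 roll -0.18 F [-0.55  0.09 -2.73] T [0.053 0.113 0.041] op 0.0253
t 14.23 pos [ 0.4885 -0.2506  0.1395] yawjaw 73.6 pitch 2.93 roll -0.19 F [-0.35  0.54  2.41] T [ 0.063 -0.016  0.038] op 0.0254
```

View pics/wrist12.png

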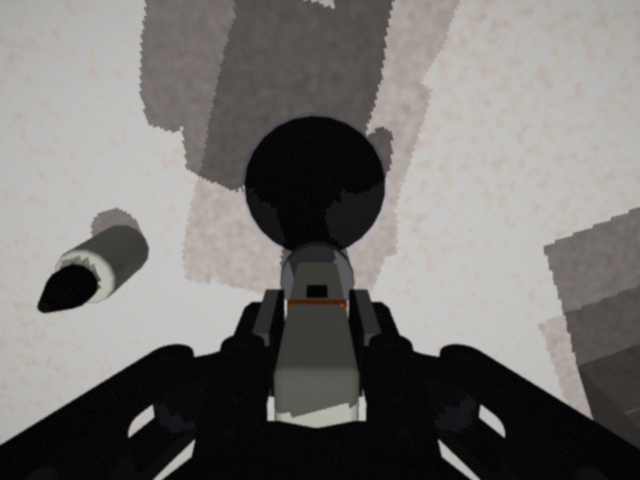

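Call:
apply_moves(hand=[0,0,0,0,0,0,0,0], translation=[[0.4,-0.12,0.1],[0.5,-0.15,0],[0.2,-0.06,0],[0,0,-0.3],[0,0,-0.3],[0,0,-0.2],[0,0,-0.1],[0,0,-0.05]], yaw=[0,0,0,0,0,0,0,0])

```text
time: 14.9
tool_pos: [0.5035, -0.2548, 0.1332]
tool_rot: [-1.377, -1.028, 0.977]
force: [-3.4, 2.3, 5.6]
opening: 0.0246
```

Run:
```python
from h import *
st();p,d=snap('wrist','wrist13.png');st()
```

```text
t 14.90 pos [ 0.5035 -0.2548  0.1332] yawjaw 73.6 pitch 3.11 roll -0.16 F [-3.42  2.35  5.64] T [0.534 0.914 0.065] op 0.0246
t 14.95 pos [ 0.5035 -0.2548  0.1331] yawjaw 73.6 pitch 3.10 roll -0.17 F [-3.48  2.98 11.16] T [0.653 0.701 0.016] op 0.0253
```

View pics/wrist13.png

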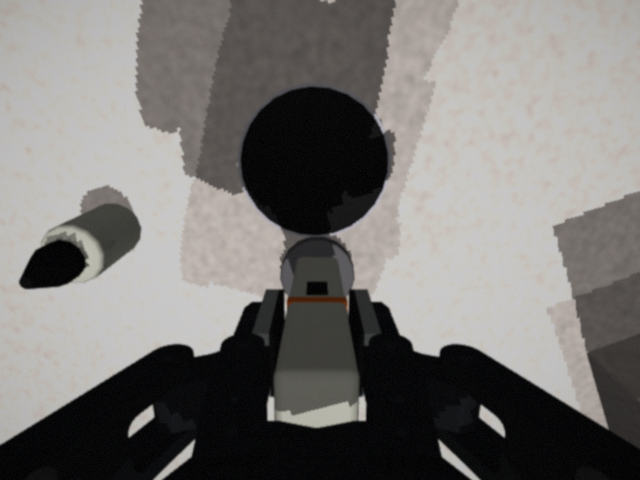

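Call:
apply_moves(hand=[0,0,0,0,0,0,0], translation=[[-0.2,0.06,0],[-0.3,0.09,-0.03],[-0.4,0.12,-0.05],[-0.4,0.12,-0.06],[-0.4,0.12,-0.08],[-0.4,0.12,-0.1],[-0.4,0.12,-0.12]], yaw=[0,0,0,0,0,0,0])

```text
time: 15.53
tool_pos: [0.4808, -0.2482, 0.1302]
tool_rot: [-1.389, -1.034, 0.973]
force: [3.8, -0.1, 3.6]
opening: 0.0247
```

Run:
```python
from h import *
st();p,d=snap('wrist','wrist14.png');st()
```

```text
t 15.53 pos [ 0.4808 -0.2482  0.1302] yawjaw 73.6 pitch 3.82 roll -0.25 F [ 3.79 -0.12  3.58] T [ 0.238 -1.137  0.064] op 0.0247
t 15.58 pos [ 0.48   -0.248   0.1299] yawjaw 73.6 pitch 3.76 roll -0.25 F [ 4.25 -0.39  4.49] T [-0.283 -1.074 -0.041] op 0.0249
```

View pics/wrist14.png

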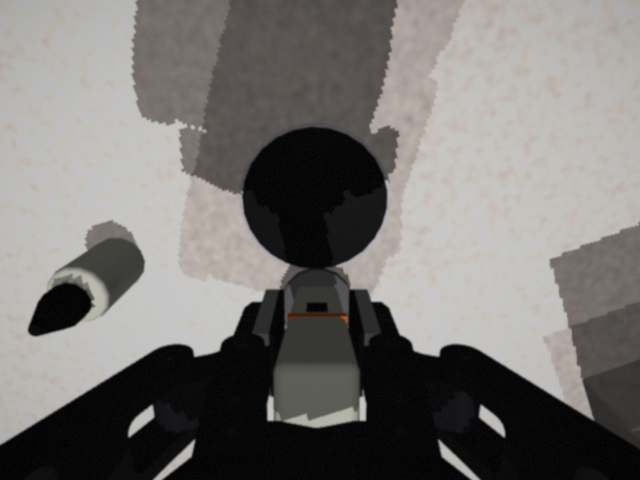

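Leaning again, with the foot (row 270–300) held ahead of the pad rim (row 268). I'll continue along the arc.

Call:
apply_moves(hand=[0,0,0,0,0,0], translation=[[-0.4,0.12,-0.12],[-0.4,0.12,-0.14],[-0.4,0.12,-0.16],[-0.4,0.12,-0.18],[-0.4,0.12,-0.18],[-0.4,0.12,-0.2]], yaw=[0,0,0,0,0,0])

```text
time: 16.08
tool_pos: [0.4541, -0.2406, 0.1199]
tool_rot: [-1.39, -1.034, 0.974]
force: [3.5, 0.3, 2.6]
opening: 0.025
```

Run:
```python
from h import *
st();p,d=snap('wrist','wrist15.png');st(); p,d=snap('side','side15.png'); np.save('side15.npy',cloud('side',d));cv2.imwrite('pics/side15c.png',cv2.resize(p[220:400,120:320],None,fx=3,fy=3,interpolation=cv2.INTER_CUBIC))
```

```text
t 16.08 pos [ 0.4541 -0.2406  0.1199] yawjaw 73.6 pitch 3.85 roll -0.29 F [3.48 0.34 2.6 ] T [ 0.084 -1.009  0.057] op 0.0250
t 16.13 pos [ 0.4533 -0.2402  0.1193] yawjaw 73.6 pitch 3.77 roll -0.27 F [ 2.33 -0.43  1.84] T [-0.125 -0.797 -0.   ] op 0.0251
```

View pics/wrist15.png

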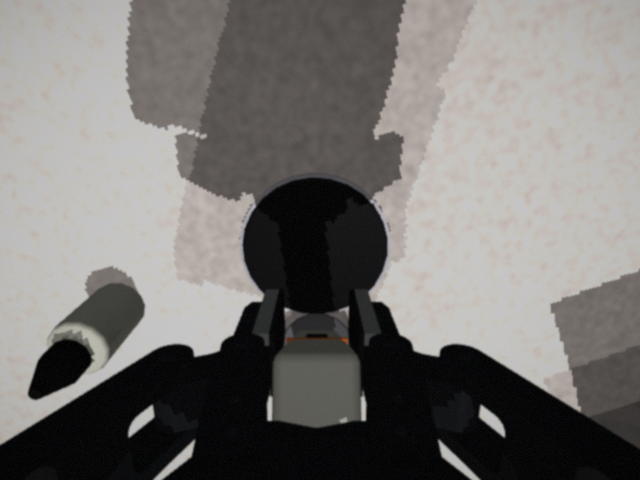

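View pics/side15c.png

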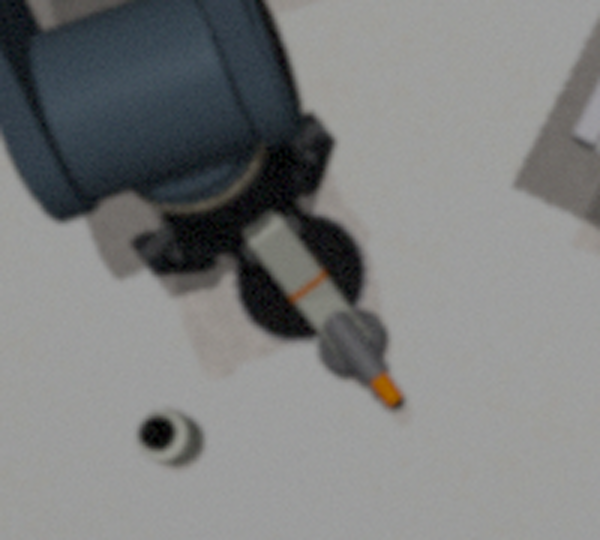

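```bash
cat >> h.py <<'E'
def est(W,yawdeg,o):
    a=np.radians(yawdeg); ex=np.array([np.cos(a),np.sin(a),0]); ey=np.array([-np.sin(a),np.cos(a),0])
    X=np.stack([(W-o)@ex,(W-o)@ey,W[...,2]-0],-1)*1000
    return X
def leanfit(W,yawdeg,o,img,zmin=None):
    X=est(W,yawdeg,o); 
    m=(abs(X[...,1])<9)&(X[...,0]>-20)&(X[...,0]<150)&(X[...,2]>8+o[2]*1000*0)&(X[...,2]<300)
    return X,m
E
python3 - <<'E'
from h import *
W=np.load('side15.npy'); p=cv2.imread('pics/side15.png').astype(int)
o=np.array([0.4537,-0.2404,0]); X=est(W,-16.4,o)
m=(abs(X[...,1])<8)&(X[...,0]>-30)&(X[...,0]<150)&(X[...,2]>12)&(X[...,2]<180); m[:,:180]=0; m[:270]=0;m[380:]=0; m[:,290:]=0
Y=X[m]; i=np.argsort(Y[:,0]); Y=Y[i]; c=p[m][i]
for k in range(0,len(Y),6): print(np.round(Y[k]).astype(int),c[k],end=' ')
E
```

```text
[  3   1 141] [55 61 56] [  4  -4 142] [65 65 64] [  5  -5 140] [72 80 79] [  7   5 143] [87 92 89] [  9   4 143] [ 98 104 103] [ 10  -1 145] [101 110 108] [ 11  -6 147] [103 110 108] [ 13   6 145] [130 139 138] [ 14   3 148] [129 138 137] [ 15   0 145] [122 131 129] [ 16   1 143] [117 127 126] [ 17  -1 137] [114 123 122] [ 18   5 137] [112 119 119] [ 18  -8 142] [115 123 121] [ 19  -6 141] [112 121 121] [ 21  -1 140] [115 122 121] [ 21  -1 133] [114 120 120] [ 22  -6 133] [114 122 120] [ 23   1 135] [114 120 119] [ 24  -5 130] [115 122 121] [ 25  -1 130] [114 122 121] [ 26  -2 128] [114 124 122] [ 26  -1 126] [114 123 121] [ 28  -6 127] [116 123 121] [ 28  -1 123] [111 118 119] [ 29   5 120] [112 120 121] [ 30  -6 118] [114 121 121] [ 31  -4 116] [114 121 121] [ 32  -8 113] [114 121 120] [ 33  -5 108] [114 120 121] [ 34   0 113] [113 121 121] [ 35  -6 109] [112 124 120] [ 36  -4 112] [115 121 121] [ 37  -3 107] [114 122 121] [ 38   3 109] [115 120 120] [ 39   2 107] [116 122 121] [40  0 98] [106 116 120] [40 -3 99] [107 119 122] [ 42  -8 102] [102 113 124] [ 43   0 100] [ 83 100 126
[... 965 characters left out ...]
94 -7 65] [75 73 72] [95 -6 64] [75 76 75] [96  0 62] [94 94 94] [98  6 59] [76 74 76] [100   3  66] [90 86 86] [101   6  59] [71 69 71] [102   3  65] [87 85 84] [103  -7  63] [72 69 70] [105   1  65] [93 90 92] [106   3  64] [87 87 86] [108   6  62] [80 78 82] [109  -2  62] [ 82  86 104] [111  -5  67] [68 73 94] [111  -6  62] [ 60  73 101] [113  -1  60] [ 22  91 147] [115  -7  56] [ 59  80 120] [117  -3  62] [  0  89 154] [118  -8  54] [ 71  83 111] [120  -1  58] [  0  95 158] [121  -2  59] [  0  93 155] [123  -6  58] [ 42  79 132] [125   2  59] [ 14  88 154] [127  -7  55] [ 71  91 127] [128   4  55] [ 79 102 143] [130  -6  57] [ 74  90 120] [131   2  54] [47 66 97] [133  -3  58] [46 62 88]
```

Call:
apply_moves(hand=[0,0,0,0], translation=[[-0.4,0.12,-0.18],[-0.4,0.12,-0.2],[-0.1,0.03,-0.06],[0,0,0]], yaw=[0,0,0,0])

```text
time: 16.52
tool_pos: [0.4439, -0.2375, 0.1144]
tool_rot: [-1.388, -1.033, 0.974]
force: [3.1, -1.0, 2.0]
opening: 0.0252
```

```bash
cat >> h.py <<'E'
def facefit(W,p,o,yawdeg=-16.4,box=(270,380,180,290)):
    X=est(W,yawdeg,o); c=p.astype(int)
    m=np.zeros(X.shape[:2],bool); m[box[0]:box[1],box[2]:box[3]]=1
    m&=(abs(X[...,1])<9)&(X[...,2]>30)&(X[...,2]<400)
    wh=m&(c.min(2)>100); Y=X[wh]
    def fit(Y,n=8):
        for _ in range(n):
            mu=Y.mean(0); V=np.linalg.svd((Y-mu)[:,[0,2]],full_matrices=False)[2][0]
            nrm=np.array([-V[1],V[0]]); e=(Y-mu)[:,[0,2]]@nrm; Y=Y[abs(e)<max(2.,1.5*np.std(e))]
        return mu,V,len(Y)
    zt=Y[:,2].max(); Yf=Y[Y[:,2]<zt-12]
    mu,V,n=fit(Yf); print('face lean %.1f n %d mu %s'%(np.degrees(np.arctan(-V[0]/V[1])),n,np.round(mu,1)))
    org=m&(c[...,2]-c[...,0]>60); Y=X[org]; Y=Y[Y[:,0]>mu[0]+25]
    if len(Y): print('orange n',len(Y),'mean',np.round(Y.mean(0),1),'max x',Y[:,0].max().round(1))
    gr=m&(c.max(2)<100)&(c[...,2]-c[...,0]<15)&(abs(X[...,1])<5)&(X[...,0]>mu[0]+22); Y=X[gr]
    if len(Y)>10:
        mu2,V2,n2=fit(Y); print('tube slope down %.1f n %d mu %s'%(np.degrees(np.arctan(-V2[1]/V2[0])),n2,np.round(mu2,1)))
E
python3 - <<'E'
from h import *
p=cv2.imread('pics/side15.png');facefit(np.load('side15.npy'),p,np.array([0.4537,-0.2404,0]))
s=st();p,d=snap('side','side16.png');facefit(cloud('side',d),p,s['tool_pos']*[1,1,0])
E
```

```text
face lean 30.3 n 226 mu [ 4.010e+01 -1.000e-01  1.025e+02]
orange n 63 mean [120.9  -0.9  58.6] max x 130.9
tube slope down 3.4 n 83 mu [86.7 -0.  65.4]
t 16.52 pos [ 0.4439 -0.2375  0.1144] yawjaw 73.6 pitch 3.75 roll -0.27 F [ 3.1  -0.95  1.97] T [-0.164 -0.887  0.019] op 0.0252
face lean 35.4 n 237 mu [ 42.7  -0.  100.4]
orange n 66 mean [126.3  -1.1  64.1] max x 137.3
tube slope down -1.6 n 76 mu [90.3 -0.4 68.1]
```

Call:
apply_moves(hand=[0,0,0,0,0,0], translation=[[0.1,0,0.3],[0.2,0,0.8],[0,0,1.5],[0,0,1.5],[0,0,0.5],[0,0,0]], yaw=[0,0,0,0,0,0])

```text
time: 17.07
tool_pos: [0.4429, -0.2349, 0.1606]
tool_rot: [-1.372, -1.026, 0.978]
force: [-0.1, -0.3, -2.7]
opening: 0.0254
```

Run:
```python
from h import *
s=st();p,d=snap('side','side17.png');facefit(cloud('side',d),p,s['tool_pos']*[1,1,0],box=(250,380,170,300)); st()
cv2.imwrite('pics/side17c.png',cv2.resize(p[220:400,120:320],None,fx=3,fy=3,interpolation=cv2.INTER_CUBIC))
```

```text
t 17.07 pos [ 0.4429 -0.2349  0.1606] yawjaw 73.6 pitch 2.82 roll -0.06 F [-0.11 -0.28 -2.67] T [ 0.011  0.181 -0.044] op 0.0254
face lean 32.8 n 249 mu [ 4.190e+01 -1.000e-01  1.449e+02]
orange n 73 mean [123.8  -0.9 105. ] max x 134.6
tube slope down 1.8 n 99 mu [ 89.8   0.  110.4]
t 17.12 pos [ 0.4428 -0.2348  0.1601] yawjaw 73.6 pitch 2.81 roll -0.06 F [-0.14 -0.57 -1.86] T [0.04 0.16 0.02] op 0.0250
```

View pics/side17c.png

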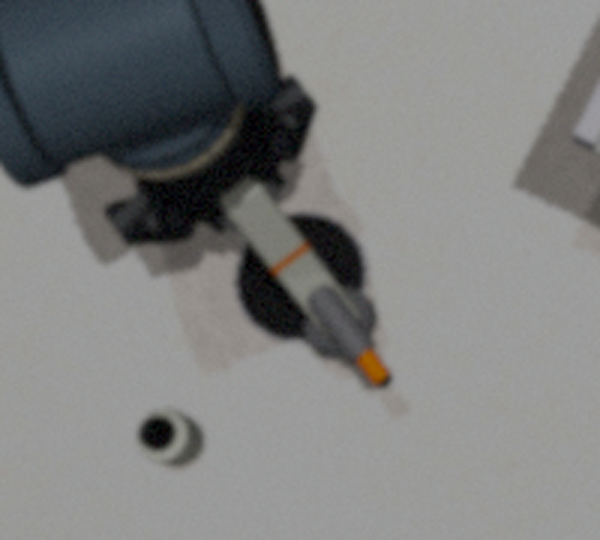

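Call:
apply_moves(hand=[0,0,0,0,0,0,0,0,0,0], translation=[[0.8,-0.25,-0.5],[0.8,-0.25,-1.0],[0.2,-0.05,-1.2],[0,0,-0.8],[0,0,-0.4],[0,0,-0.2],[0,0,-0.15],[0,0,-0.15],[0,0,-0.15],[0,0,-0.15]], yaw=[0,0,0,0,0,0,0,0,0,0])

```text
time: 17.95
tool_pos: [0.4609, -0.2406, 0.1153]
tool_rot: [-1.366, -1.023, 0.981]
force: [-10.3, 6.5, 24.7]
opening: 0.0253
```

Run:
```python
from h import *
s=st();p,d=snap('side','side18.png');facefit(cloud('side',d),p,s['tool_pos']*[1,1,0],box=(250,390,170,310)); st()
```

```text
t 17.95 pos [ 0.4609 -0.2406  0.1153] yawjaw 73.7 pitch 2.43 roll -0.05 F [-10.25   6.54  24.66] T [1.06  1.041 0.225] op 0.0253
face lean 32.8 n 228 mu [42.1 -0.2 99.9]
orange n 65 mean [124.3  -0.2  60.6] max x 135.2
tube slope down 2.6 n 89 mu [88.5 -0.2 65.5]
t 18.00 pos [ 0.4609 -0.2406  0.1153] yawjaw 73.7 pitch 2.43 roll -0.05 F [-11.37   5.02  25.65] T [0.961 1.134 0.214] op 0.0254
```

Call:
apply_moves(hand=[0,0,0,0,0], translation=[[-0.3,0.09,-0.05],[-0.4,0.12,-0.12],[-0.4,0.12,-0.15],[-0.4,0.12,-0.18],[0,0,0]], yaw=[0,0,0,0,0])

```text
time: 18.42
tool_pos: [0.4478, -0.2375, 0.112]
tool_rot: [-1.375, -1.027, 0.979]
force: [-0.4, 0.2, 5.1]
opening: 0.0252
```

Run:
```python
from h import *
s=st();p,d=snap('side','side19.png');facefit(cloud('side',d),p,s['tool_pos']*[1,1,0],box=(250,390,170,310)); st()
```

```text
t 18.42 pos [ 0.4478 -0.2375  0.112 ] yawjaw 73.7 pitch 2.98 roll -0.19 F [-0.41  0.2   5.07] T [-0.088 -0.317 -0.006] op 0.0252
face lean 36.8 n 230 mu [42.3 -0.1 99.6]
orange n 65 mean [127.4  -0.7  64.2] max x 138.0
tube slope down -1.8 n 87 mu [90.6 -0.2 67.3]
t 18.47 pos [ 0.448  -0.2376  0.1122] yawjaw 73.7 pitch 2.98 roll -0.19 F [-0.88 -0.01  5.01] T [-0.111 -0.273  0.   ] op 0.0253
```

Run:
```python
from h import *
o=np.array([0.664,0.0535,0]); a=np.radians(8.7); ax=np.array([np.cos(a),np.sin(a),0]); ay=np.array([-np.sin(a),np.cos(a),0])
def rk(P): d=P-o; return np.round(np.array([d@ax,d@ay,P[2]])*1000,1)
p=cv2.imread('pics/side0.png').astype(int)
m=(p[...,2]-p[...,1]>18)&(p[...,2]-p[...,0]>18); m[:200]=0;m[270:]=0;m[:,360:]&=True;m[:,:360]=0;m[:,410:]=0
v,u=np.nonzero(m); print('redcap px',u.mean(),v.mean(),len(u),u.min(),u.max(),v.min(),v.max()); print(rk(ray('side',(u.min()+u.max())/2,(v.min()+v.max())/2,0.142)),rk(ray('side',u.mean(),v.mean(),0.142)))
P=ray('scene',272.8,232.8,0.110); print('barcode scene',P,rk(P))
for q in ([0.641,0.056,0.098],[0.642,0.057,0.094]): print(rk(np.array(q)))
# scene depth around label
W=np.load('scene0.npy'); c=W[215:262,255:292]; print(np.round([rk(w) for w in c[12:40:4,17]],0).tolist())
g=cv2.imread('pics/scene0.png'); cv2.imwrite('pics/lab0.png',cv2.resize(g[195:265,225:335],None,fx=7,fy=7,interpolation=cv2.INTER_CUBIC))
```

```text
<stdin>:6: RuntimeWarning: Mean of empty slice.
  ret = ret.dtype.type(ret / rcount)
Traceback (most recent call last):
ValueError: zero-size array to reduction operation minimum which has no identity
```

Run:
```python
from h import *
o=np.array([0.664,0.0535,0]); a=np.radians(8.7); ax=np.array([np.cos(a),np.sin(a),0]); ay=np.array([-np.sin(a),np.cos(a),0])
def rk(P): d=P-o; return np.round(np.array([d@ax,d@ay,P[2]])*1000,1)
p=cv2.imread('pics/side0.png').astype(int)
print(p[232,384])
m=(p[...,2]-p[...,1]>14); m[:210]=0;m[262:]=0;m[:,:362]=0;m[:,405:]=0
n,l,stt,ce=cv2.connectedComponentsWithStats(m.astype(np.uint8)); k=1+stt[1:,4].argmax(); x,y,w,h,A=stt[k]
print('cap',stt[k],ce[k]); print(rk(ray('side',*ce[k],0.142)))
P=ray('scene',272.8,232.8,0.110); print('barcode scene',P,rk(P))
for q in ([0.641,0.056,0.098],[0.642,0.057,0.094]): print(rk(np.array(q)))
g=cv2.imread('pics/scene0.png'); cv2.imwrite('pics/lab0.png',cv2.resize(g[195:265,225:335],None,fx=7,fy=7,interpolation=cv2.INTER_CUBIC))
```

```text
[101 104 120]
cap [376 227  18  14 111] [384.04504505 233.94594595]
[ -0.2  -7.8 142. ]
barcode scene [0.6403153  0.05160087 0.11      ] [-23.7   1.7 110. ]
[-22.4   6.   98. ]
[-21.2   6.8  94. ]
```

View pics/lab0.png

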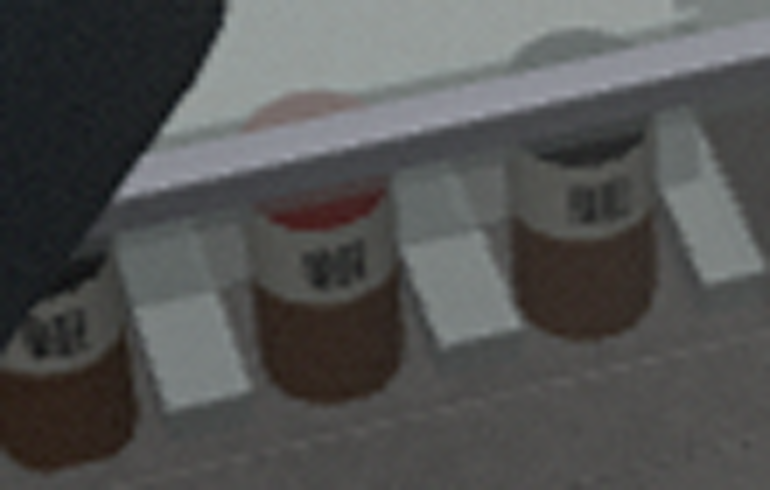

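Run:
```python
from h import *
o=np.array([0.664,0.0535,0]); a=np.radians(8.7); ax=np.array([np.cos(a),np.sin(a),0]); ay=np.array([-np.sin(a),np.cos(a),0])
def rk(P): d=P-o; return np.round(np.array([d@ax,d@ay,P[2]])*1000,1)
for n,u,v in [('left',400,195),('red',384.5,232.5),('right',367.5,269)]: print(n,rk(ray('side',u,v,0.142)))
for n,u,v in [('left',233.1,242.4),('red',272.9,232.4),('redcentre',225+327/7,232.6),('right',310.7,223.6)]: print(n,ray('scene',u,v,0.110),rk(ray('scene',u,v,0.110)))
# wrist pictures showed bottle? bar from scene depth
W=np.load('scene0.npy'); M=(W[...,2]>0.2125)&(W[...,2]<0.224)&(W[...,0]>0.5)&(W[...,0]<0.75)&(abs(W[...,1])<0.25)
n,l,stt,ce=cv2.connectedComponentsWithStats(M.astype(np.uint8)); k=1+stt[1:,4].argmax(); Q=W[l==k]; 
mu=Q[:,:2].mean(0); U,S,V=np.linalg.svd(Q[:,:2]-mu,full_matrices=False); print('scene bar',V[0],np.degrees(np.arctan(-V[0][0]/V[0][1])), rk(Q.mean(0)), 'ymin',((Q-o)@ay).min())
W=np.load('side0.npy'); M=(W[...,2]>0.2125)&(W[...,2]<0.224)&(W[...,0]>0.5)&(W[...,0]<0.75)&(abs(W[...,1])<0.25)
n,l,stt,ce=cv2.connectedComponentsWithStats(M.astype(np.uint8)); k=1+stt[1:,4].argmax(); Q=W[l==k];print('side y range',((Q-o)@ay).min(),((Q-o)@ay).max())
```

```text
left [ -4.7  80.8 142. ]
red [ -0.6  -4.7 142. ]
right [-1.00e-01 -8.56e+01  1.42e+02]
left [0.62598832 0.13437817 0.11      ] [-25.3  85.7 110. ]
red [0.64145336 0.05127381 0.11      ] [-22.6   1.2 110. ]
redcentre [0.64127197 0.05376104 0.11      ] [-22.4   3.7 110. ]
right [ 0.65454315 -0.03000845  0.11      ] [-22.  -81.1 110. ]
scene bar [ 0.15560779 -0.98781892] 8.95204751501494 [-84.2 -33.7 217.9] ymin -0.14212466861180129
side y range -0.1452516469249777 0.14524565561865843
```

Call:
apply_moves(hand=[0,0,0,0,0,0,0,0,0,0], translation=[[0,0,0.5],[-0.2,0.5,1.5],[-0.5,1.5,1.8],[-0.5,3.0,1.2],[-0.5,3.5,0.5],[-0.5,3.5,0],[-0.5,3.5,0],[-0.3,3.5,0],[0,3.2,0],[0,2.0,0]], yaw=[0,0,2,4,4,4,4,3,2,0])

```text
time: 19.3
tool_pos: [0.4062, 0.0126, 0.1645]
tool_rot: [-1.162, -1.326, 1.288]
force: [1.1, -0.0, -2.9]
opening: 0.0253
```

```bash
python3 -c "
from h import *
st()"
```

```text
t 19.30 pos [0.4062 0.0126 0.1645] yawjaw 97.4 pitch 1.56 roll 0.13 F [ 1.07 -0.04 -2.88] T [-0.016  0.131 -0.028] op 0.0253
```

Call:
apply_moves(hand=[0,0], translation=[[0.2,0,0],[0,0,0]], yaw=[0,0])

```text
time: 19.47
tool_pos: [0.406, 0.0161, 0.1638]
tool_rot: [-1.155, -1.327, 1.294]
force: [0.5, -0.5, -2.5]
opening: 0.0249
```

Run:
```python
from h import *
s=st();p,d=snap('side','side20.png');np.save('side20.npy',cloud('side',d));q,_=snap('wrist','wrist20.png');q,_=snap('scene','scene20.png');st()
cv2.imwrite('pics/side20c.png',cv2.resize(p[100:320,180:460],None,fx=2.7,fy=2.7,interpolation=cv2.INTER_CUBIC))
cv2.imwrite('pics/scene20c.png',cv2.resize(q[130:330,180:420],None,fx=3,fy=3,interpolation=cv2.INTER_CUBIC))
```

```text
t 19.47 pos [0.406  0.0161 0.1638] yawjaw 97.7 pitch 1.27 roll 0.20 F [ 0.48 -0.49 -2.52] T [-0.02   0.156  0.034] op 0.0249
t 19.62 pos [0.4063 0.0148 0.1639] yawjaw 97.6 pitch 1.32 roll 0.19 F [-0.22  0.71 -3.3 ] T [-0.014  0.092  0.022] op 0.0253
```

View pics/side20c.png

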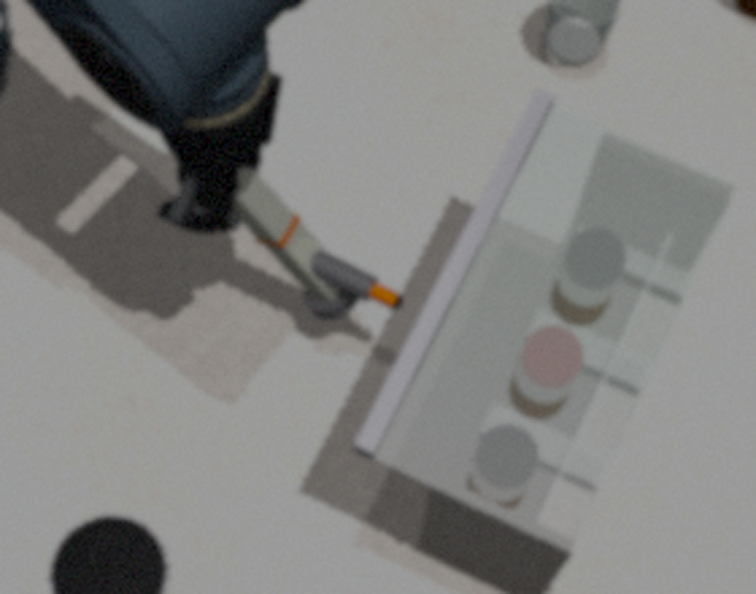

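View pics/wrist20.png

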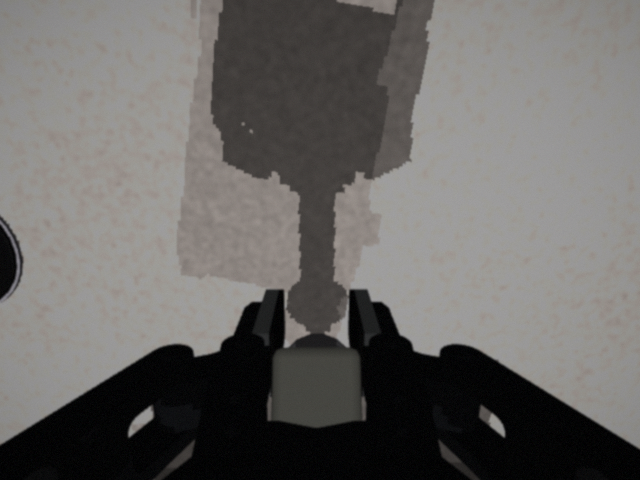

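View pics/scene20c.png

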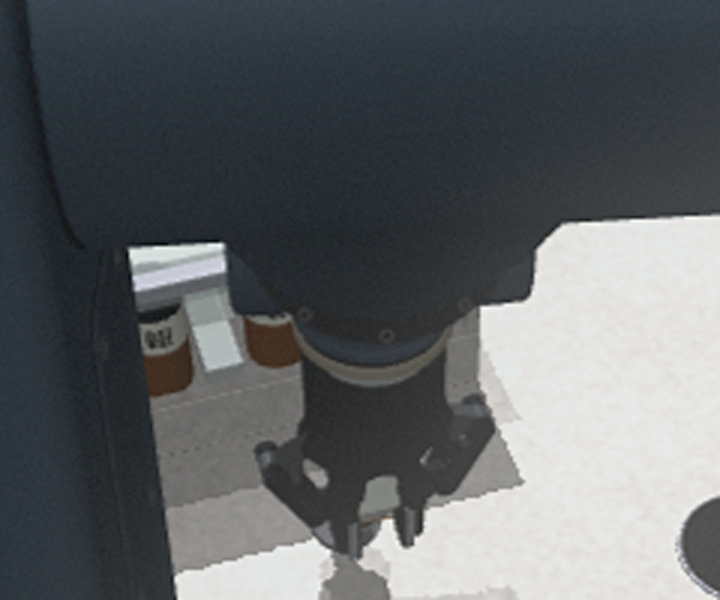

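Run:
```python
from h import *
s=arm.sense();p=cv2.imread('pics/side20.png'); W=np.load('side20.npy')
facefit(W,p,s['tool_pos']*[1,1,0],yawdeg=7.6,box=(150,225,255,345))
X=est(W,7.6,s['tool_pos']*[1,1,0]); c=p.astype(int)
m=np.zeros(c.shape[:2],bool); m[190:225,290:340]=1; m&=(c[...,2]-c[...,0]>60)
Y=X[m]; Y=Y[Y[:,0]>100]; print(len(Y),Y.mean(0),np.percentile(Y,[2,98],axis=0))
v,u=np.nonzero(m&(X[...,0]>100)); print(u.mean(),v.mean())
r=viewer.find_in('nose_tip','side'); print([(np.round(q['point'],4),q['score']) for q in r[:2]])
r=viewer.find_in('nose','side'); print([(np.round(q['point'],4),q['score']) for q in r[:2]])
```

```text
face lean 32.7 n 229 mu [ 39.1  -0.3 152.5]
orange n 49 mean [124.8  -0.  108.9] max x 135.3
tube slope down 1.5 n 81 mu [ 8.970e+01 -1.000e-01  1.144e+02]
51 [124.04179615   1.88193029 104.55529743] [[108.59667541  -4.64175344  -2.00282414]
 [135.22161863  47.93041317 112.2879813 ]]
321.6862745098039 208.76470588235293
[]
[(array([0.53  , 0.0311, 0.1106]), 0.37)]
```

Call:
apply_moves(hand=[0,0,0,0,0,0,0,0,0,0], translation=[[0,0,-0.8],[0,0,-1.4],[0,0,-1.2],[0,0,-0.6],[-0.1,0,-0.25],[-0.4,-0.05,-0.15],[-0.4,-0.05,-0.15],[-0.4,-0.05,-0.18],[-0.4,-0.05,-0.18],[-0.3,-0.04,-0.15]], yaw=[0,0,0,0,0,0,0,0,0,0])

```text
time: 20.55
tool_pos: [0.3884, 0.0083, 0.1116]
tool_rot: [-1.17, -1.327, 1.282]
force: [2.0, 0.5, 3.9]
opening: 0.025
```

Run:
```python
from h import *
s=st();p,d=snap('side','side21.png');W=cloud('side',d)
facefit(W,p,s['tool_pos']*[1,1,0],yawdeg=7.6,box=(150,235,245,345))
```

```text
t 20.55 pos [0.3884 0.0083 0.1116] yawjaw 97.1 pitch 1.90 roll 0.07 F [1.98 0.49 3.95] T [ 0.371 -0.744  0.082] op 0.0250
face lean 36.5 n 216 mu [ 40.4   0.2 101.7]
orange n 46 mean [127.4  -2.   64.2] max x 138.7
tube slope down -1.6 n 62 mu [92.6  0.1 66.7]
```

Call:
apply_moves(hand=[0,0,0,0,0], translation=[[-0.4,-0.05,-0.2],[-0.4,-0.05,-0.22],[-0.3,-0.04,-0.2],[0,0,0],[0,0,0]], yaw=[0,0,0,0,0])

```text
time: 21.02
tool_pos: [0.3767, 0.0066, 0.1058]
tool_rot: [-1.173, -1.329, 1.281]
force: [1.1, 0.2, 3.4]
opening: 0.025
```

Run:
```python
from h import *
s=st();p,d=snap('side','side22.png');W=cloud('side',d)
facefit(W,p,s['tool_pos']*[1,1,0],yawdeg=7.2,box=(150,235,240,340))
```

```text
t 21.02 pos [0.3767 0.0066 0.1058] yawjaw 97.1 pitch 2.08 roll 0.02 F [1.14 0.16 3.43] T [-0.032 -0.669 -0.053] op 0.0250
face lean 41.5 n 168 mu [46.4  0.  92.9]
orange n 46 mean [131.2  -1.9  68.3] max x 141.8
tube slope down -6.7 n 53 mu [98.8 -0.9 69.1]
```

Call:
apply_moves(hand=[0,0,0,0,0,0,0], translation=[[0.2,0,0.5],[0.5,0.2,1.4],[0.8,0.4,1.8],[0.8,0.4,1.5],[0.3,0.2,0.6],[0,0,0],[0,0,0]], yaw=[0,0,0,0,0,0,0])

```text
time: 21.65
tool_pos: [0.3973, 0.0196, 0.1636]
tool_rot: [-1.156, -1.316, 1.289]
force: [-0.0, 0.8, -3.3]
opening: 0.0252
```

Run:
```python
from h import *
s=st();p,d=snap('side','side23.png');W=cloud('side',d);np.save('side23.npy',W)
facefit(W,p,s['tool_pos']*[1,1,0],yawdeg=7.2,box=(150,235,250,345))
cv2.imwrite('pics/side23c.png',cv2.resize(p[100:320,180:460],None,fx=2.7,fy=2.7,interpolation=cv2.INTER_CUBIC))
```

```text
t 21.65 pos [0.3973 0.0196 0.1636] yawjaw 97.2 pitch 0.97 roll 0.23 F [-0.03  0.81 -3.29] T [-0.017  0.233  0.05 ] op 0.0252
face lean 37.9 n 223 mu [ 40.7   0.  154.5]
orange n 52 mean [128.7  -1.7 119.7] max x 139.5
tube slope down -0.8 n 78 mu [ 92.5  -0.4 121.4]
```

View pics/side23c.png

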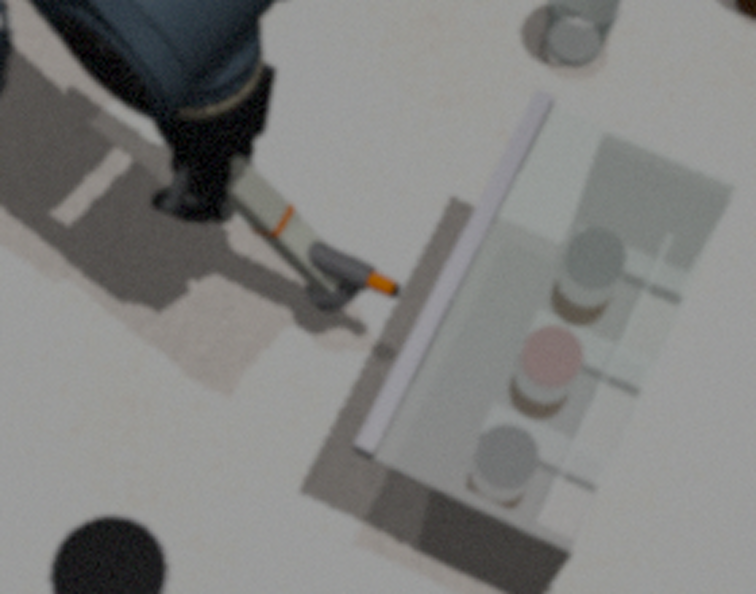

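Call:
apply_moves(hand=[0,0,0,0,0,0,0,0], translation=[[0.8,0.1,-0.15],[1.6,0.2,-0.1],[1.8,0.22,0],[1.5,0.19,0],[1.0,0.12,0],[0.5,0.06,0],[0,0,0],[0,0,0]], yaw=[0,0,0,0,0,0,0,0])

```text
time: 22.37
tool_pos: [0.4692, 0.0283, 0.1534]
tool_rot: [-1.145, -1.304, 1.293]
force: [-0.4, -0.8, -2.4]
opening: 0.0256
```

Run:
```python
from h import *
s=st();p,d=snap('side','side24.png');W=cloud('side',d);np.save('side24.npy',W)
cv2.imwrite('pics/side24c.png',cv2.resize(p[140:300,260:440],None,fx=4,fy=3.75,interpolation=cv2.INTER_CUBIC))
st()
```

```text
t 22.37 pos [0.4692 0.0283 0.1534] yawjaw 97.1 pitch 0.16 roll 0.36 F [-0.35 -0.81 -2.35] T [-0.084  0.184 -0.014] op 0.0256
t 22.42 pos [0.469  0.0283 0.1534] yawjaw 97.1 pitch 0.16 roll 0.36 F [ 0.3   0.19 -2.18] T [-0.029  0.151 -0.061] op 0.0254
```

View pics/side24c.png

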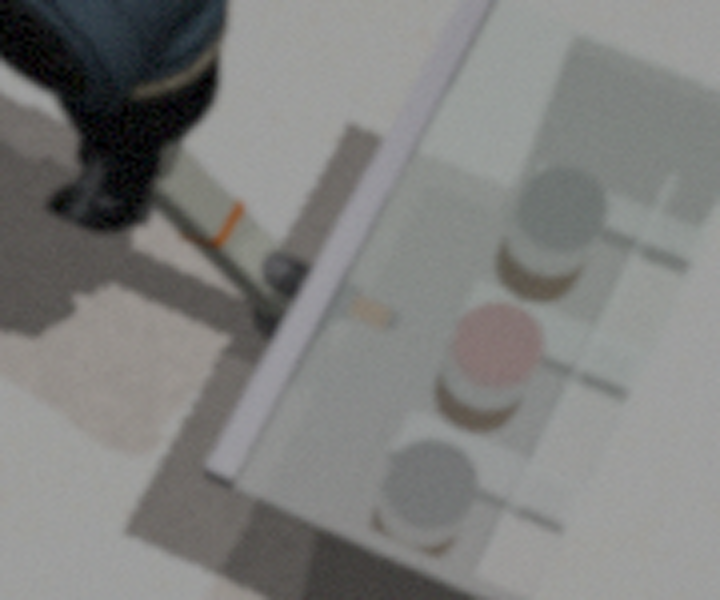

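Run:
```python
from h import *
o=np.array([0.664,0.0535,0]); a=np.radians(8.7); ax=np.array([np.cos(a),np.sin(a),0]); ay=np.array([-np.sin(a),np.cos(a),0])
def rk(P): d=P-o; return np.round(np.array([d@ax,d@ay,P[2]])*1000,1)
def c2p(x,y): return 260+x/4, 140+y/3.75
z=0.105
for n,x,y,zz in [('nosemid',372,312,z),('tip',396,321,z),('red',498,346,.142),('left',562,209,.142),('right',433,487,.142)]:
    P=ray('side',*c2p(x,y),zz); print(n,P.round(4),rk(P))
```

```text
nosemid [0.5985 0.0432 0.105 ] [-66.3  -0.3 105. ]
tip [0.6112 0.0458 0.105 ] [-53.3   0.4 105. ]
red [0.6638 0.0491 0.142 ] [ -0.8  -4.3 142. ]
left [0.6488 0.1319 0.142 ] [ -3.2  79.8 142. ]
right [ 0.6789 -0.0317  0.142 ] [  1.9 -86.5 142. ]
```

Call:
apply_moves(hand=[0,0,0,0,0,0,0,0], translation=[[0,0,0.3],[0.3,0.03,0.3],[0.6,0.07,0.1],[0.5,0.05,0.05],[0.4,0.05,0.05],[0.2,0.02,0.05],[0,0,0],[0,0,0]], yaw=[0,0,0,0,0,0,0,0])

```text
time: 23.08
tool_pos: [0.4899, 0.0305, 0.1632]
tool_rot: [-1.145, -1.304, 1.293]
force: [0.3, -0.4, -2.8]
opening: 0.0247
```

Run:
```python
from h import *
s=st();p,d=snap('side','side25.png')
cv2.imwrite('pics/side25c.png',cv2.resize(p[140:300,260:440],None,fx=4,fy=3.75,interpolation=cv2.INTER_CUBIC))
st()
```

```text
t 23.08 pos [0.4899 0.0305 0.1632] yawjaw 97.0 pitch 0.16 roll 0.36 F [ 0.34 -0.36 -2.85] T [-0.009  0.194 -0.04 ] op 0.0247
t 23.13 pos [0.4899 0.0305 0.1632] yawjaw 97.0 pitch 0.16 roll 0.36 F [-0.88 -0.08 -2.88] T [-0.023  0.125  0.055] op 0.0247
```

View pics/side25c.png

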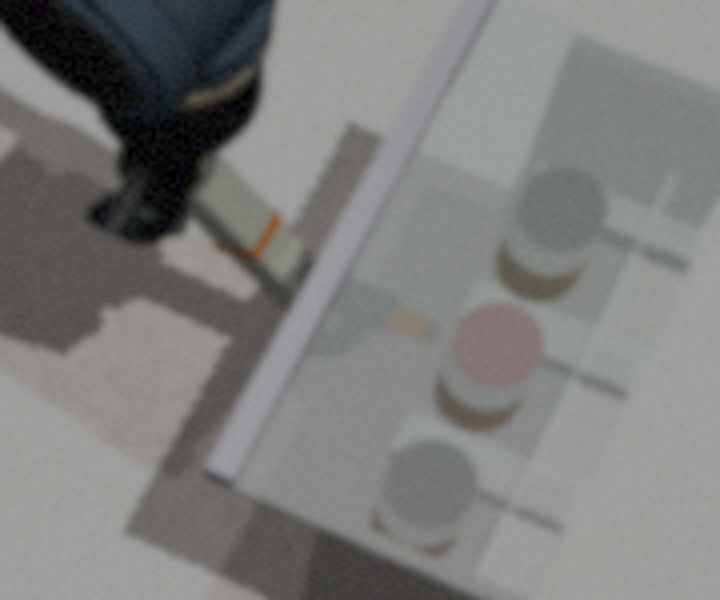

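Call:
apply_moves(hand=[0,0,0,0,0,0,0,0], translation=[[0.15,0,-0.1],[0.2,-0.02,-0.05],[0.15,0.0,0],[0.15,0.02,0],[0.15,0.02,0],[0.15,0.02,0],[0.15,0.02,0],[0.15,0.02,0]], yaw=[0,0,0,0,0,0,0,0])

```text
time: 23.8
tool_pos: [0.5027, 0.0313, 0.1611]
tool_rot: [-1.144, -1.303, 1.294]
force: [0.4, -0.1, -1.4]
opening: 0.0254
```

Run:
```python
from h import *
s=st();p,d=snap('side','side26.png')
cv2.imwrite('pics/side26c.png',cv2.resize(p[170:290,330:440],None,fx=6,fy=5,interpolation=cv2.INTER_CUBIC))
st()
```

```text
t 23.80 pos [0.5027 0.0313 0.1611] yawjaw 97.0 pitch 0.07 roll 0.37 F [ 0.37 -0.08 -1.42] T [-0.048  0.219 -0.012] op 0.0254
t 23.85 pos [0.503  0.0313 0.1612] yawjaw 97.0 pitch 0.09 roll 0.37 F [-0.22 -0.12 -1.97] T [-0.049  0.244  0.019] op 0.0250
```

View pics/side26c.png

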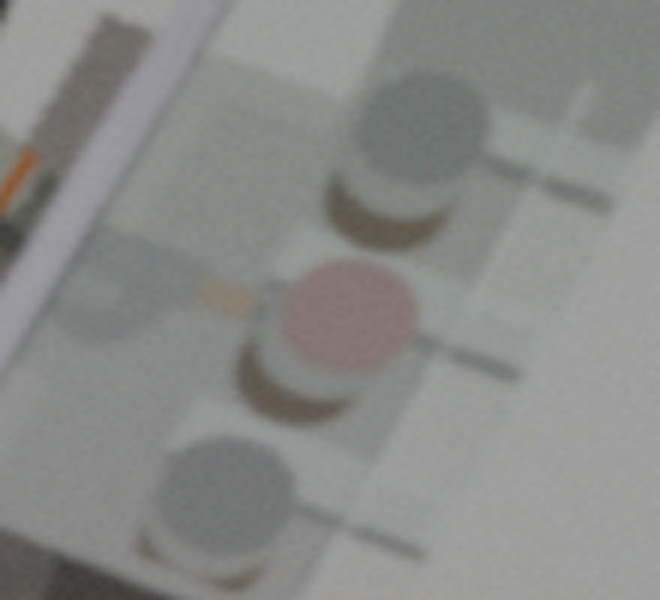

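Run:
```python
from h import *
P=ray('side',330+350/6,170+315/5,.142); print(P)
for n,Q in [('c',[P[0],P[1],.11]),('label5',[P[0]-.0225*np.cos(np.radians(5)),P[1]-.0225*np.sin(np.radians(5)),.11]),('tipTCP',[.503+.142*.9925,.0313+.142*.122,.11]),('c2',[.503+.1645*.9925,.0313+.1645*.122,.11])]:
    u,v=proj('side',np.array(Q)); print(n,np.round(Q,4),((u-330)*6).round(),((v-170)*5).round())
```

```text
[0.67068295 0.05208153 0.142     ]
c [0.6707 0.0521 0.11  ] 336.0 342.0
label5 [0.6483 0.0501 0.11  ] 276.0 315.0
tipTCP [0.6439 0.0486 0.11  ] 263.0 312.0
c2 [0.6663 0.0514 0.11  ] 324.0 337.0
```

Call:
apply_moves(hand=[0,0,0,0,0,0], translation=[[0.15,0.02,0],[0.15,0.02,0],[0.15,0.02,0],[0.15,0.02,0],[0.1,0.01,0],[0,0,0]], yaw=[0,0,0,0,0,0])

```text
time: 24.35
tool_pos: [0.5108, 0.0324, 0.1612]
tool_rot: [-1.145, -1.303, 1.294]
force: [-0.8, 0.7, -1.6]
opening: 0.0253
```

Run:
```python
from h import *
s=st();p,d=snap('side','side27.png')
cv2.imwrite('pics/side27c.png',cv2.resize(p[170:290,330:440],None,fx=6,fy=5,interpolation=cv2.INTER_CUBIC))
st()
```

```text
t 24.35 pos [0.5108 0.0324 0.1612] yawjaw 97.0 pitch 0.08 roll 0.37 F [-0.82  0.69 -1.59] T [-0.015  0.214 -0.036] op 0.0253
t 24.40 pos [0.5107 0.0324 0.1612] yawjaw 97.0 pitch 0.08 roll 0.37 F [-0.42 -0.78 -3.02] T [-0.074  0.216  0.049] op 0.0251
```

View pics/side27c.png

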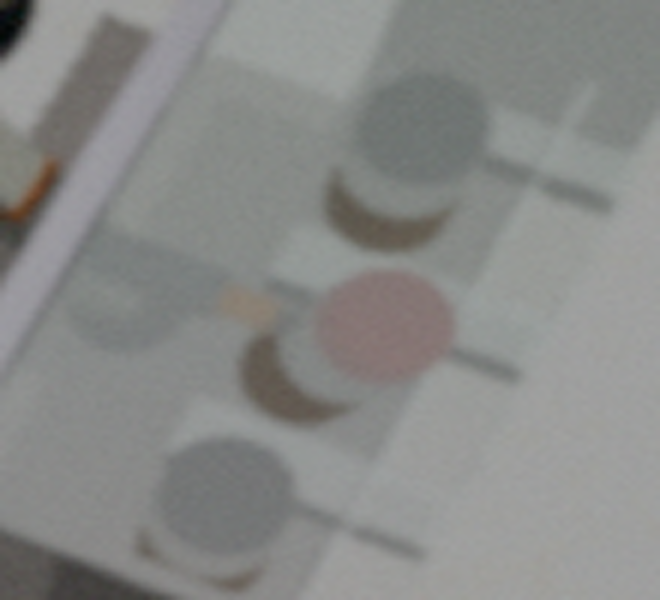

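Call:
apply_moves(hand=[0,0,0,0,0,0,0,0,0,0], translation=[[-0.1,-0.01,0],[-0.15,-0.02,0],[-0.15,-0.02,0],[-0.15,-0.02,0],[-0.15,-0.02,0],[-0.2,-0.02,0],[-0.3,-0.04,0],[-0.4,-0.05,0],[-0.2,-0.02,-0.3],[0,0,-0.5]], yaw=[0,0,0,0,0,0,0,0,0,0])

```text
time: 25.23
tool_pos: [0.4907, 0.0299, 0.1534]
tool_rot: [-1.146, -1.304, 1.293]
force: [-0.1, 0.2, -2.5]
opening: 0.0252
```

Run:
```python
from h import *
s=st();p,d=snap('side','side28.png')
cv2.imwrite('pics/side28c.png',cv2.resize(p[170:290,330:440],None,fx=6,fy=5,interpolation=cv2.INTER_CUBIC))
st()
```

```text
t 25.23 pos [0.4907 0.0299 0.1534] yawjaw 97.0 pitch 0.16 roll 0.36 F [-0.09  0.18 -2.47] T [-0.019  0.192  0.05 ] op 0.0252
t 25.28 pos [0.4904 0.0299 0.1524] yawjaw 97.0 pitch 0.08 roll 0.37 F [-0.97  0.32 -3.9 ] T [-0.02   0.197 -0.038] op 0.0252
```

View pics/side28c.png

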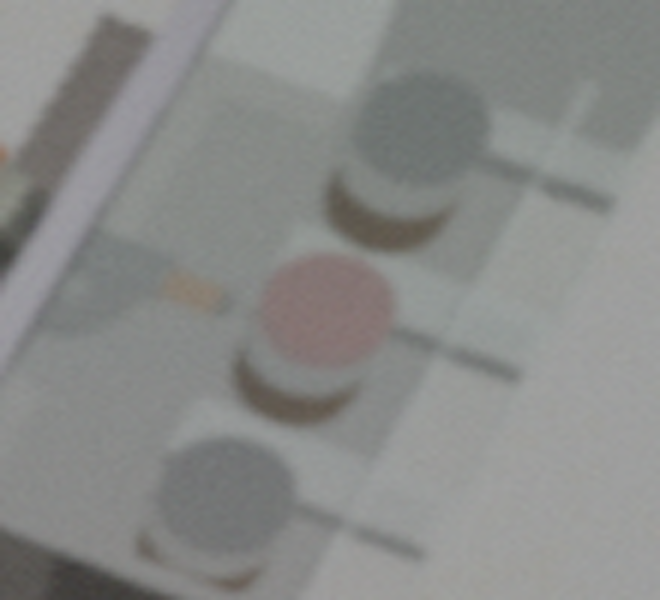

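Call:
apply_moves(hand=[0,0,0,0,0,0,0,0,0,0], translation=[[0,0,-0.5],[0.1,0,-0.5],[0.2,0.02,-0.3],[0.2,0.03,-0.1],[0.2,0.03,0],[0.15,0.02,0],[0.15,0.02,0],[0.15,0.02,0],[0.15,0.02,0],[0.15,0.02,0]], yaw=[0,0,0,0,0,0,0,0,0,0])

```text
time: 26.12
tool_pos: [0.5063, 0.0319, 0.1358]
tool_rot: [-1.143, -1.302, 1.294]
force: [-1.2, 0.1, -2.4]
opening: 0.0254
```

Run:
```python
from h import *
s=st();p,d=snap('side','side29.png')
cv2.imwrite('pics/side29c.png',cv2.resize(p[170:290,330:440],None,fx=6,fy=5,interpolation=cv2.INTER_CUBIC))
st()
```

```text
t 26.12 pos [0.5063 0.0319 0.1358] yawjaw 97.0 pitch -0.02 roll 0.39 F [-1.17  0.13 -2.43] T [-0.018  0.279  0.017] op 0.0254
t 26.17 pos [0.5066 0.032  0.1359] yawjaw 97.0 pitch -0.00 roll 0.39 F [-0.16  0.11 -2.16] T [-0.012  0.252  0.06 ] op 0.0246
```

View pics/side29c.png

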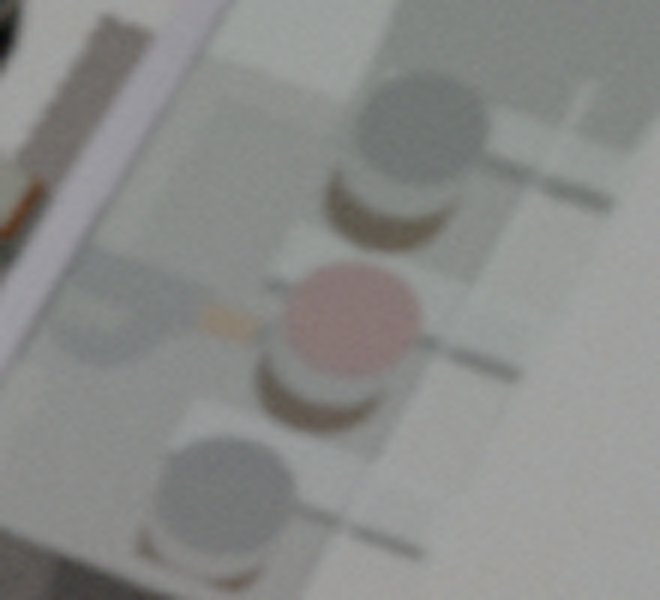

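Call:
apply_moves(hand=[0,0,0,0,0], translation=[[0.15,0.02,0],[0.15,0.02,0],[0.15,0.02,0],[0.15,0.02,0],[0,0,0]], yaw=[0,0,0,0,0])

```text
time: 26.58
tool_pos: [0.5133, 0.0329, 0.136]
tool_rot: [-1.143, -1.302, 1.294]
force: [0.2, -0.1, -2.5]
opening: 0.0248
```

Call:
apply_moves(hand=[0,0,0,0], translation=[[0.15,0.02,0],[0.15,0.02,0],[0.1,0.01,0],[0,0,0]], yaw=[0,0,0,0])

```text
time: 26.92
tool_pos: [0.5166, 0.0333, 0.1357]
tool_rot: [-1.141, -1.3, 1.296]
force: [-3.3, 0.1, -0.4]
opening: 0.0253
```

Run:
```python
from h import *
s=st();p,d=snap('side','side30.png')
cv2.imwrite('pics/side30c.png',cv2.resize(p[170:290,330:440],None,fx=6,fy=5,interpolation=cv2.INTER_CUBIC))
st()
```

```text
t 26.92 pos [0.5166 0.0333 0.1357] yawjaw 97.0 pitch -0.17 roll 0.40 F [-3.32  0.15 -0.41] T [-0.128  0.601 -0.021] op 0.0253
t 26.97 pos [0.5165 0.0333 0.1357] yawjaw 97.0 pitch -0.17 roll 0.40 F [-3.52 -0.4  -0.6 ] T [-0.128  0.662 -0.041] op 0.0252
```

View pics/side30c.png

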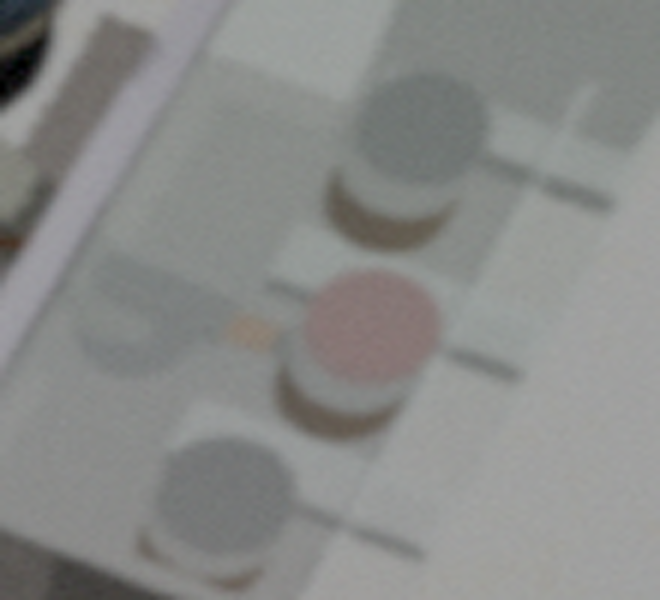

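Call:
apply_moves(hand=[0,0,0,0,0,0,0,0,0,0], translation=[[-0.2,-0.02,0],[-0.3,-0.04,0],[-0.3,-0.04,0.2],[0,0,0.6],[0,0,0.8],[0,0,0.6],[0,0,0.3],[0,0,0.1],[0,0,0],[0,0,0]], yaw=[0,0,0,0,0,0,0,0,0,0])

```text
time: 27.8
tool_pos: [0.5094, 0.0323, 0.1662]
tool_rot: [-1.146, -1.305, 1.293]
force: [-0.4, 0.9, -1.9]
opening: 0.0256
```

Run:
```python
from h import *
s=st();p,d=snap('side','side31.png')
cv2.imwrite('pics/side31c.png',cv2.resize(p[140:300,260:440],None,fx=4,fy=3.75,interpolation=cv2.INTER_CUBIC))
W=cloud('side',d); facefit(W,p,s['tool_pos']*[1,1,0],yawdeg=7.0,box=(150,235,280,340))
st()
```

```text
t 27.80 pos [0.5094 0.0323 0.1662] yawjaw 97.0 pitch 0.20 roll 0.36 F [-0.37  0.85 -1.88] T [-0.068  0.161 -0.014] op 0.0256
face lean 37.1 n 140 mu [ 31.    0.3 169.4]
t 27.85 pos [0.5094 0.0323 0.1661] yawjaw 97.0 pitch 0.19 roll 0.36 F [ 0.54 -0.93 -2.72] T [-0.02   0.186 -0.003] op 0.0253
```

View pics/side31c.png

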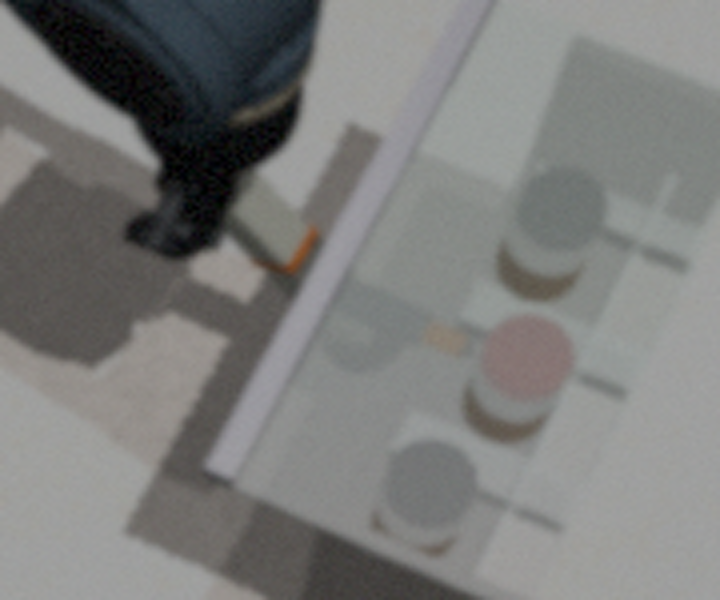

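Call:
apply_moves(hand=[0,0,0,0,0,0,0], translation=[[0,0,-0.2],[0,0,-0.15],[0.1,0.01,0],[0.1,0.01,0],[0.1,0.01,0],[0.15,0.02,0],[0.1,0.01,0]], yaw=[0,0,0,0,0,0,0])

```text
time: 28.43
tool_pos: [0.5146, 0.0329, 0.1609]
tool_rot: [-1.144, -1.302, 1.294]
force: [-2.2, -0.7, -1.2]
opening: 0.0252
```

```bash
python3 -c "
from h import *
st()"
```

```text
t 28.43 pos [0.5146 0.0329 0.1609] yawjaw 97.0 pitch 0.02 roll 0.39 F [-2.18 -0.71 -1.24] T [-0.001  0.431 -0.025] op 0.0252
```

Call:
apply_moves(hand=[0,0,0], translation=[[0.1,0.01,0],[0.05,0.01,0],[0.02,0,0]], yaw=[0,0,0])

```text
time: 28.68
tool_pos: [0.5159, 0.0331, 0.1608]
tool_rot: [-1.142, -1.301, 1.295]
force: [-2.6, -1.0, -0.9]
opening: 0.0247
```

Run:
```python
from h import *
s=st();p,d=snap('side','side32.png')
cv2.imwrite('pics/side32c.png',cv2.resize(p[170:290,330:440],None,fx=6,fy=5,interpolation=cv2.INTER_CUBIC))
st()
```

```text
t 28.68 pos [0.5159 0.0331 0.1608] yawjaw 97.0 pitch -0.10 roll 0.39 F [-2.57 -1.01 -0.87] T [-0.13   0.526 -0.078] op 0.0247
t 28.73 pos [0.5159 0.0331 0.1608] yawjaw 97.0 pitch -0.10 roll 0.39 F [-3.14 -0.61 -1.2 ] T [-0.098  0.58  -0.047] op 0.0252
```

View pics/side32c.png

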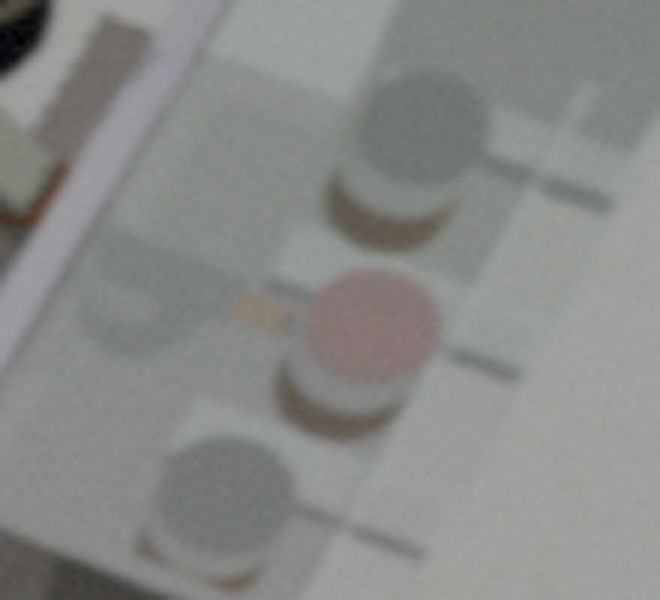

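Call:
apply_moves(hand=[0,0,0,0,0], translation=[[0.08,0.01,0],[0.03,0,0],[0.01,0,0],[0,0,0],[0,0,0]], yaw=[0,0,0,0,0])

```text
time: 29.15
tool_pos: [0.5165, 0.0331, 0.1607]
tool_rot: [-1.141, -1.299, 1.296]
force: [-3.6, -0.6, -0.4]
opening: 0.0255
```

```bash
python3 -c "
from h import *
st()"
```

```text
t 29.15 pos [0.5165 0.0331 0.1607] yawjaw 97.0 pitch -0.19 roll 0.40 F [-3.6  -0.62 -0.36] T [-0.169  0.585 -0.031] op 0.0255
```

Call:
apply_moves(hand=[0,0,0,0,0,0,0,0], translation=[[0.04,0.005,0],[0.01,0,0],[0.01,0,0],[0.01,0,0],[0.01,0,0],[0.01,0,0],[0.01,0,0],[0.01,0,0]], yaw=[0,0,0,0,0,0,0,0])

```text
time: 29.82
tool_pos: [0.5173, 0.0332, 0.1606]
tool_rot: [-1.14, -1.299, 1.296]
force: [-4.4, -0.0, 0.2]
opening: 0.0253
```

```bash
python3 -c "
from h import *
st()"
```

```text
t 29.82 pos [0.5173 0.0332 0.1606] yawjaw 97.0 pitch -0.25 roll 0.40 F [-4.44 -0.03  0.23] T [-0.1    0.76  -0.027] op 0.0253
```

Call:
apply_moves(hand=[0,0,0,0,0,0,0,0,0,0], translation=[[0,0,0],[0,0,0],[0,0,0],[0,0,0],[0,0,0],[0,0,0],[0,0,0],[0,0,0],[0,0,0],[0,0,0]], yaw=[0,0,0,0,0,0,0,0,0,0])

```text
time: 30.65
tool_pos: [0.5172, 0.0332, 0.1606]
tool_rot: [-1.14, -1.299, 1.296]
force: [-3.3, -0.9, -0.5]
opening: 0.0249
```

```bash
python3 -c "
from h import *
st()"
```

```text
t 30.65 pos [0.5172 0.0332 0.1606] yawjaw 97.0 pitch -0.25 roll 0.40 F [-3.27 -0.87 -0.52] T [-0.186  0.689 -0.033] op 0.0249
```

Call:
apply_moves(hand=[0,0,0,0,0,0,0,0,0,0], translation=[[0.01,0,0],[0,0,0],[0,0,0],[0,0,0],[0,0,0],[0,0,0],[0,0,0],[0,0,0],[0,0,0],[0,0,0]], yaw=[0,0,0,0,0,0,0,0,0,0])

```text
time: 31.48
tool_pos: [0.5173, 0.0332, 0.1606]
tool_rot: [-1.14, -1.299, 1.296]
force: [-4.6, -0.3, 0.1]
opening: 0.0252
```

Call:
apply_moves(hand=[0,0,0,0,0,0,0,0], translation=[[0,0,0],[0,0,0],[0,0,0],[0,0,0],[0,0,0],[0,0,0],[0,0,0],[0,0,0]], yaw=[0,0,0,0,0,0,0,0])

```text
time: 32.15
tool_pos: [0.5173, 0.0332, 0.1606]
tool_rot: [-1.14, -1.299, 1.296]
force: [-4.3, -1.0, -0.8]
opening: 0.025
```

Run:
```python
from h import *
s=st();p,d=snap('side','side33.png')
cv2.imwrite('pics/side33c.png',cv2.resize(p[140:300,260:440],None,fx=4,fy=3.75,interpolation=cv2.INTER_CUBIC))
W=cloud('side',d); facefit(W,p,s['tool_pos']*[1,1,0],yawdeg=7.0,box=(150,235,280,345))
st()
```

```text
t 32.15 pos [0.5173 0.0332 0.1606] yawjaw 97.0 pitch -0.26 roll 0.41 F [-4.33 -0.95 -0.84] T [-0.136  0.722 -0.069] op 0.0250
face lean 35.9 n 110 mu [ 3.070e+01 -1.000e-01  1.641e+02]
t 32.20 pos [0.5173 0.0332 0.1606] yawjaw 97.0 pitch -0.26 roll 0.40 F [-4.95  0.67  0.18] T [-0.137  0.728 -0.008] op 0.0251
```

View pics/side33c.png

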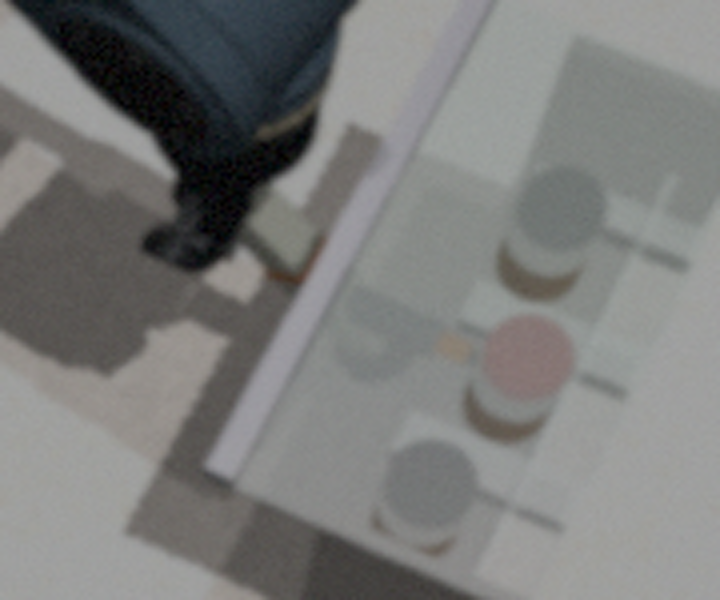

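Call:
apply_moves(hand=[0,0,0,0,0,0,0,0,0], translation=[[-0.15,-0.02,0],[-0.2,-0.03,0],[-0.4,-0.05,0],[-1.0,-0.12,0],[-2.0,-0.25,0],[-2.5,-0.3,0],[-2.5,-0.3,0],[-2.0,-1.5,0],[-1.0,-2.5,0]], yaw=[0,0,0,0,0,0,0,0,0])

```text
time: 32.95
tool_pos: [0.3986, -0.0161, 0.1611]
tool_rot: [-1.147, -1.31, 1.293]
force: [1.8, -0.2, -2.1]
opening: 0.0249
```

```bash
python3 -c "
from h import *
st()"
```

```text
t 32.95 pos [ 0.3986 -0.0161  0.1611] yawjaw 97.3 pitch 0.44 roll 0.36 F [ 1.76 -0.21 -2.1 ] T [-0.075  0.089  0.018] op 0.0249
```

Call:
apply_moves(hand=[0,0,0,0,0,0,0,0,0,0], translation=[[-0.9,-3.2,0],[-0.9,-3.3,0],[-0.9,-3.3,0],[-0.9,-3.3,0],[-0.9,-3.2,-0.3],[-0.8,-2.5,-0.5],[-0.4,-1.2,-0.8],[-0.1,-0.3,-0.8],[0,0,-0.6],[0,0,0]], yaw=[0,0,0,0,0,0,0,0,0,0])

```text
time: 33.78
tool_pos: [0.3365, -0.2322, 0.1329]
tool_rot: [-1.169, -1.316, 1.294]
force: [0.1, 1.0, -1.9]
opening: 0.0253
```

Run:
```python
from h import *
s=st();p,d=snap('side','side34.png');W=cloud('side',d)
cv2.imwrite('pics/side34c.png',cv2.resize(p[200:360,100:300],None,fx=4,fy=3.75,interpolation=cv2.INTER_CUBIC))
q,_=snap('wrist','wrist34.png'); st()
```

```text
t 33.78 pos [ 0.3365 -0.2322  0.1329] yawjaw 97.2 pitch 1.32 roll -0.38 F [ 0.08  1.04 -1.88] T [0.018 0.209 0.017] op 0.0253
t 33.88 pos [ 0.3369 -0.2319  0.1337] yawjaw 97.2 pitch 1.34 roll -0.41 F [ 0.22  0.72 -1.77] T [-0.023  0.198  0.001] op 0.0252
```

View pics/side34c.png

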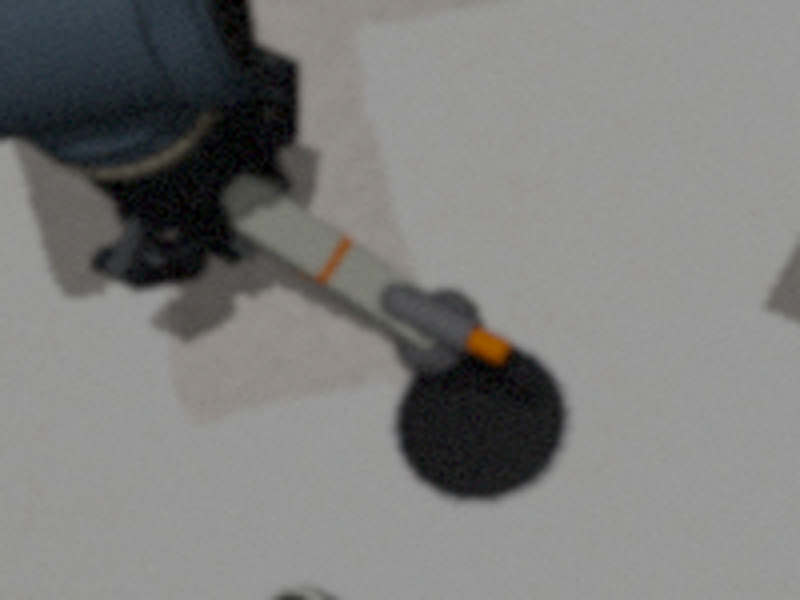

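View pics/wrist34.png

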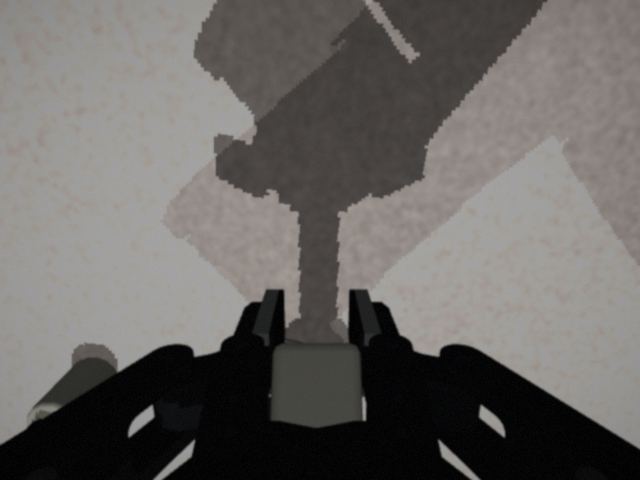

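Call:
apply_moves(hand=[0,0,0,0,0,0,0,0,0], translation=[[-0.5,-1.0,0],[-0.5,-1.2,0],[-0.1,-0.6,-0.2],[0,0,-0.7],[0,0,-0.7],[0,0,-0.3],[0,0,-0.15],[0,0,-0.1],[0,0,0]], yaw=[0,0,0,0,0,0,0,0,0])

```text
time: 34.63
tool_pos: [0.3285, -0.2555, 0.1109]
tool_rot: [-1.165, -1.324, 1.3]
force: [0.1, -0.7, -2.0]
opening: 0.0252
```

```bash
python3 -c "
from h import *
s=st(); d=np.array([.463,-.243])-s['tool_pos'][:2]; e=np.array([.9925,.122]); print(d@e, d@np.array([-.122,.9925]))"
```

```text
t 34.63 pos [ 0.3285 -0.2555  0.1109] yawjaw 97.7 pitch 1.39 roll -0.42 F [ 0.13 -0.72 -1.96] T [-0.083  0.238  0.024] op 0.0252
0.13497849037716161 -0.00403537182518402
```

Call:
apply_moves(hand=[0,0,0,0,0,0,0,0], translation=[[0.1,0,-0.1],[0.3,0.02,-0.05],[0.4,0.03,0],[0.4,0.04,0],[0.4,0.05,0],[0.4,0.05,0],[0.4,0.05,0],[0.4,0.05,0]], yaw=[0,0,0,0,0,0,0,0])

```text
time: 35.3
tool_pos: [0.3521, -0.2525, 0.1138]
tool_rot: [-1.149, -1.316, 1.309]
force: [-17.6, -2.6, 22.5]
opening: 0.0254
```

Run:
```python
from h import *
s=st();p,d=snap('side','side35.png');W=cloud('side',d);facefit(W,p,s['tool_pos']*[1,1,0],yawdeg=7.5,box=(230,340,130,260))
cv2.imwrite('pics/side35c.png',cv2.resize(p[200:360,100:300],None,fx=4,fy=3.75,interpolation=cv2.INTER_CUBIC)); st()
```

```text
t 35.30 pos [ 0.3521 -0.2525  0.1138] yawjaw 98.0 pitch 0.49 roll -0.20 F [-17.57  -2.56  22.47] T [-0.721  2.935 -0.234] op 0.0254
face lean 33.0 n 167 mu [41.9 -0.3 94.9]
orange n 67 mean [121.4  -1.8  60.9] max x 131.6
tube slope down 86.2 n 67 mu [7.10e+01 2.00e-01 3.09e+02]
t 35.35 pos [ 0.3526 -0.2525  0.1139] yawjaw 98.0 pitch 0.50 roll -0.20 F [-18.69   0.45  23.64] T [-2.000e-03  3.129e+00  7.000e-02] op 0.0251
```

View pics/side35c.png

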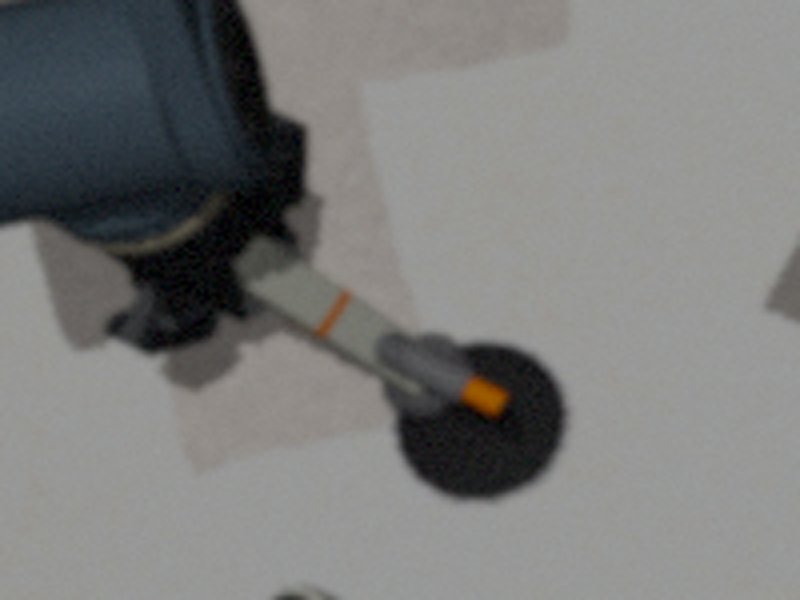

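Call:
apply_moves(hand=[0,0,0,0,0,0], translation=[[0.3,0.04,0.15],[0.3,0.04,0.15],[0.4,0.05,0.17],[0.4,0.05,0.17],[0.4,0.05,0.15],[0.4,0.05,0.15]], yaw=[0,0,0,0,0,0])

```text
time: 35.85
tool_pos: [0.3732, -0.2493, 0.1251]
tool_rot: [-1.14, -1.312, 1.313]
force: [0.5, -0.0, -1.4]
opening: 0.0253
```

Run:
```python
from h import *
s=st();p,d=snap('side','side36.png');W=cloud('side',d);facefit(W,p,s['tool_pos']*[1,1,0],yawdeg=7.5,box=(230,340,130,260))
cv2.imwrite('pics/side36c.png',cv2.resize(p[200:360,100:300],None,fx=4,fy=3.75,interpolation=cv2.INTER_CUBIC)); st()
```

```text
t 35.85 pos [ 0.3732 -0.2493  0.1251] yawjaw 98.1 pitch 0.01 roll -0.08 F [ 0.5  -0.04 -1.4 ] T [ 0.018 -0.119  0.018] op 0.0253
face lean 27.7 n 163 mu [ 38.1  -0.2 106.2]
orange n 69 mean [116.1  -1.1  61.8] max x 126.8
tube slope down 86.8 n 62 mu [ 68.7   0.  322.7]
t 35.90 pos [ 0.3742 -0.2496  0.1254] yawjaw 98.1 pitch 0.10 roll -0.14 F [ 0.02 -0.73 -2.08] T [-0.059  0.028  0.003] op 0.0251
```

View pics/side36c.png

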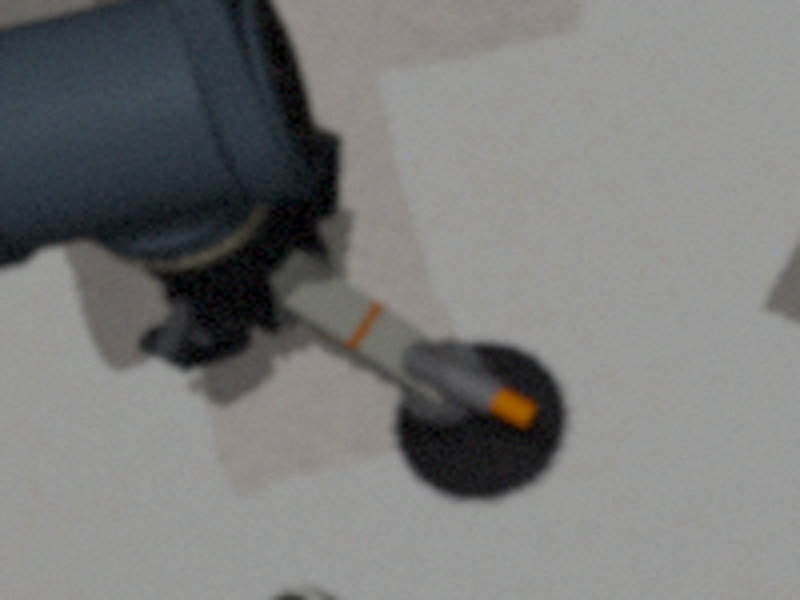

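Call:
apply_moves(hand=[0,0,0,0,0,0,0,0], translation=[[-0.8,-0.1,0.2],[-1.0,-0.13,0],[-0.7,-0.1,0],[-0.1,0,-0.3],[0,0,-0.4],[0,0,-0.2],[0,0,-0.1],[0.1,0,-0.1]], yaw=[0,0,0,0,0,0,0,0])

```text
time: 36.57
tool_pos: [0.3461, -0.2537, 0.1171]
tool_rot: [-1.144, -1.312, 1.314]
force: [-18.4, 2.2, 41.9]
opening: 0.0253
```

Call:
apply_moves(hand=[0,0,0,0,0,0,0], translation=[[0.3,0.04,0],[0.4,0.05,0.02],[0.4,0.05,0.05],[0.4,0.05,0.07],[0.4,0.05,0.07],[0.4,0.05,0.07],[0.4,0.05,0.07]], yaw=[0,0,0,0,0,0,0])

```text
time: 37.15
tool_pos: [0.3721, -0.2505, 0.1228]
tool_rot: [-1.135, -1.309, 1.318]
force: [-10.6, -1.3, 17.0]
opening: 0.0252
```

Run:
```python
from h import *
s=st();p,d=snap('side','side37.png');W=cloud('side',d);facefit(W,p,s['tool_pos']*[1,1,0],yawdeg=8,box=(230,340,130,260))
cv2.imwrite('pics/side37c.png',cv2.resize(p[200:360,100:300],None,fx=4,fy=3.75,interpolation=cv2.INTER_CUBIC)); st()
```

```text
t 37.15 pos [ 0.3721 -0.2505  0.1228] yawjaw 98.2 pitch -0.34 roll -0.09 F [-10.58  -1.3   16.96] T [-0.353  2.045 -0.009] op 0.0252
face lean 22.9 n 58 mu [ 34.4  -1.  104.2]
orange n 67 mean [109.3  -1.9  50.6] max x 120.2
tube slope down 87.9 n 71 mu [ 6.990e+01 -1.000e-01  3.049e+02]
t 37.20 pos [ 0.3727 -0.2505  0.123 ] yawjaw 98.2 pitch -0.32 roll -0.10 F [-11.5    0.98  16.08] T [0.275 2.149 0.044] op 0.0255
```

View pics/side37c.png

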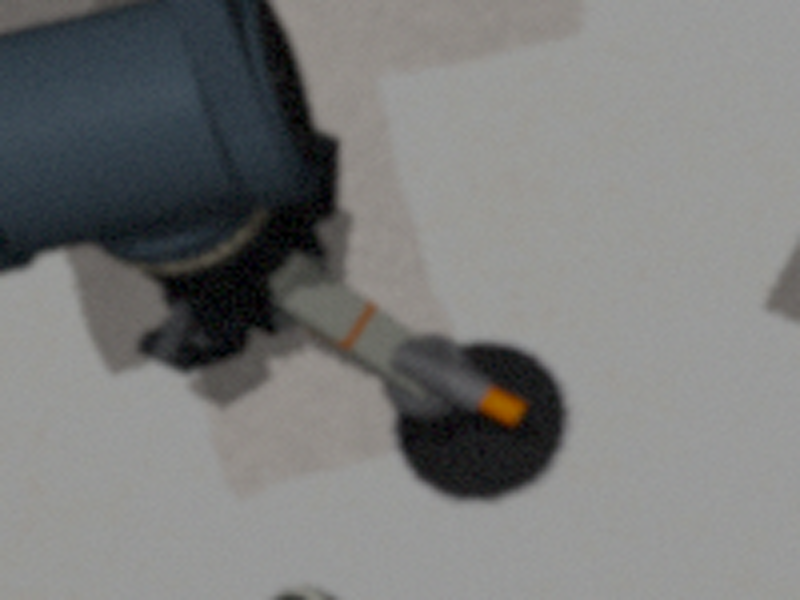

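Call:
apply_moves(hand=[0,0,0,0,0,0], translation=[[0.4,0.05,0.08],[0.4,0.05,0.08],[0.4,0.05,0.08],[0.4,0.05,0.07],[0.4,0.05,0.06],[0.4,0.05,0.05]], yaw=[0,0,0,0,0,0])

```text
time: 37.7
tool_pos: [0.3957, -0.2473, 0.1292]
tool_rot: [-1.126, -1.305, 1.324]
force: [-6.0, 0.4, 8.6]
opening: 0.0251
```

Run:
```python
from h import *
s=st();p,d=snap('side','side38.png');W=cloud('side',d);facefit(W,p,s['tool_pos']*[1,1,0],yawdeg=8,box=(230,340,130,260))
cv2.imwrite('pics/side38c.png',cv2.resize(p[200:360,100:300],None,fx=4,fy=3.75,interpolation=cv2.INTER_CUBIC)); st()
```

```text
t 37.70 pos [ 0.3957 -0.2473  0.1292] yawjaw 98.4 pitch -0.85 roll 0.01 F [-6.04  0.42  8.64] T [-0.138  1.401 -0.098] op 0.0251Traceback (most recent call last):
  File "<stdin>", line 2, in <module>
  File "h.py", line 54, in facefit
    zt=Y[:,2].max(); Yf=Y[Y[:,2]<zt-12]
    return umr_maximum(a, axis, None, out, keepdims, initial, where)
ValueError: zero-size array to reduction operation maximum which has no identity
```

```bash
sed -i 's/c.min(2)>100)/c.min(2)>WT)/; s/^import numpy as np, cv2/import numpy as np, cv2\nWT=75/' h.py
python3 - <<'E'
from h import *
p=cv2.imread('pics/side38.png')
cv2.imwrite('pics/side38c.png',cv2.resize(p[200:360,100:300],None,fx=4,fy=3.75,interpolation=cv2.INTER_CUBIC))
E
```

```text
(no output)
```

View pics/side38c.png

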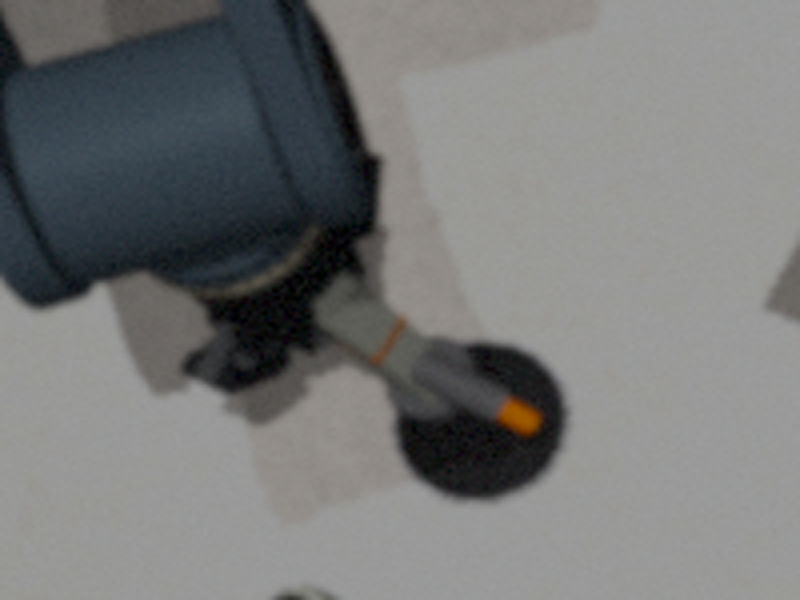

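Call:
apply_moves(hand=[0,0,0,0,0,0], translation=[[0.4,0.05,0.04],[0.4,0.05,0.03],[0.4,0.05,0.02],[0.4,0.05,0.01],[0.3,0.04,0],[0,0,0]], yaw=[0,0,0,0,0,0])

```text
time: 38.25
tool_pos: [0.4161, -0.2446, 0.1316]
tool_rot: [-1.12, -1.303, 1.328]
force: [-1.9, -0.5, 3.2]
opening: 0.0248
```

Run:
```python
from h import *
s=st();p,d=snap('side','side39.png');W=cloud('side',d);np.save('side39.npy',W)
cv2.imwrite('pics/side39c.png',cv2.resize(p[200:360,100:300],None,fx=4,fy=3.75,interpolation=cv2.INTER_CUBIC))
q,_=snap('wrist','wrist39.png'); st()
facefit(W,p,s['tool_pos']*[1,1,0],yawdeg=8,box=(230,340,130,260))
```

```text
t 38.25 pos [ 0.4161 -0.2446  0.1316] yawjaw 98.6 pitch -1.17 roll 0.05 F [-1.93 -0.5   3.2 ] T [-0.21   0.7   -0.007] op 0.0248
t 38.35 pos [ 0.4159 -0.2446  0.1315] yawjaw 98.5 pitch -1.14 roll 0.04 F [-1.84 -0.18  5.07] T [-0.058  0.624 -0.015] op 0.0247
face lean 4.4 n 55 mu [ 25.3  -0.7 115.6]
orange n 25 mean [76.2 -1.2 33. ] max x 82.2
tube slope down -90.0 n 74 mu [ 59.7  -0.4 304.1]
```

View pics/side39c.png

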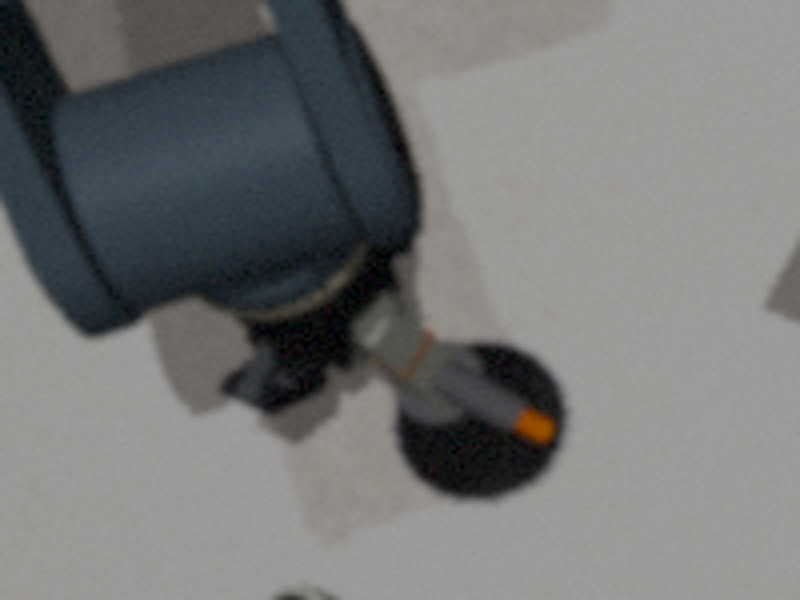

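View pics/wrist39.png

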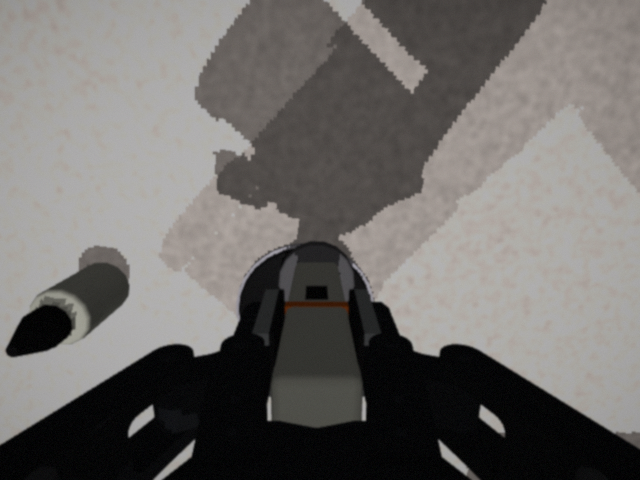

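Run:
```python
from h import *
s=arm.sense(); e=np.array([np.cos(np.radians(8.5)),np.sin(np.radians(8.5)),0]); n=np.array([-e[1],e[0],0])
P=ray('wrist',np.array(316.),np.array(243.),0.020); print(P,(P-s['tool_pos'])@e,(P-s['tool_pos'])@n)
C=P+0.024*e; print('foot centre',C, 'rel pad',(C[:2]-[.463,-.243]))
# pad in this image: visible left/right rim columns
for c,r in [(240,300),(372,296)]: print(ray('wrist',np.array(float(c)),np.array(float(r)),.006))
W=np.load('side39.npy');p=cv2.imread('pics/side39.png'); X=est(W,8.5,s['tool_pos']*[1,1,0])
m=np.zeros(X.shape[:2],bool); m[270:320,180:245]=1; m&=(abs(X[...,1])<8)&(X[...,2]>8)&(X[...,2]<170)&(X[...,0]>0)
Y=X[m];c=p[m];i=np.argsort(Y[:,0])
for k in i[::6]: print(np.round(Y[k]).astype(int).tolist(),c[k].tolist(),end=' ')
```

```text
[ 0.41201463 -0.24632465  0.02      ] -0.004110102784863284 -0.0010849003599492913
foot centre [ 0.43575101 -0.24277722  0.02      ] rel pad [-0.02724899  0.00022278]
[ 0.46214379 -0.28989077  0.006     ]
[ 0.4462791  -0.20367078  0.006     ]
[11, -6, 156] [66, 70, 69] [13, -2, 159] [64, 69, 69] [14, 2, 155] [72, 79, 79] [16, -4, 156] [81, 89, 87] [17, 4, 154] [80, 86, 86] [18, -7, 156] [90, 95, 96] [20, 4, 157] [79, 84, 83] [21, -8, 158] [111, 119, 117] [22, 1, 156] [97, 104, 101] [22, 4, 157] [84, 87, 87] [23, 2, 155] [88, 93, 94] [23, 5, 137] [77, 80, 79] [23, -4, 123] [74, 82, 80] [24, -2, 149] [83, 87, 85] [24, -1, 152] [86, 89, 89] [24, 0, 109] [78, 83, 82] [24, -2, 134] [77, 85, 82] [25, 6, 136] [73, 80, 80] [25, 1, 133] [73, 80, 80] [25, -3, 106] [73, 81, 80] [25, 5, 109] [75, 81, 81] [26, -6, 128] [78, 84, 82] [26, -5, 124] [78, 82, 82] [26, -6, 121] [76, 80, 79] [26, 7, 119] [74, 81, 83] [27, 6, 98] [56, 70, 86] [27, -8, 103] [63, 71, 85] [27, 3, 94] [56, 71, 87] [28, -1, 103] [56, 71, 90] [28, 1, 79] [77, 82, 82] [28, -1, 77] [74, 81, 81] [29, 2, 75] [76, 83, 82] [29, -2, 
[... 389 characters left out ...]
 69, 69] [50, -7, 52] [71, 68, 69] [51, -2, 51] [71, 71, 69] [52, 3, 46] [71, 69, 70] [53, 5, 47] [62, 59, 63] [56, 4, 45] [66, 64, 67] [56, -3, 49] [71, 70, 72] [58, -4, 45] [71, 69, 70] [59, 3, 48] [69, 63, 65] [60, 4, 45] [64, 62, 61] [62, 5, 44] [59, 56, 56] [63, 7, 42] [52, 52, 51] [65, -4, 44] [70, 71, 69] [66, -8, 40] [62, 59, 59] [67, -1, 43] [73, 71, 70] [68, 1, 39] [73, 70, 74] [70, -6, 42] [66, 66, 70] [71, -5, 39] [58, 66, 84] [73, 1, 39] [50, 72, 112] [74, -4, 32] [4, 65, 133] [76, -3, 30] [0, 71, 144] [78, -6, 30] [0, 54, 109] [79, -7, 25] [0, 41, 93] [81, 3, 27] [0, 69, 137] [83, -4, 29] [0, 72, 143] [85, -3, 28] [0, 76, 149] [86, -8, 22] [18, 35, 67] [88, -1, 27] [0, 62, 122]
```

Call:
apply_moves(hand=[0,0,0,0,0,0,0,0], translation=[[0,0,0.3],[0.3,0,0.3],[0.9,0,0],[0.8,0,0],[0.3,0,0],[0,0,0],[0,0,0],[0,0,0]], yaw=[0,0,0,0,0,0,0,0])

```text
time: 39.02
tool_pos: [0.4423, -0.244, 0.1369]
tool_rot: [-1.121, -1.304, 1.327]
force: [-0.1, 0.2, -2.4]
opening: 0.0251
```

Run:
```python
from h import *
s=st();q,_=snap('wrist','wrist40.png'); p,d=snap('side','side40.png');W=cloud('side',d);np.save('side40.npy',W)
facefit(W,p,s['tool_pos']*[1,1,0],yawdeg=8.5,box=(230,340,150,270)); st()
```

```text
t 39.02 pos [ 0.4423 -0.244   0.1369] yawjaw 98.5 pitch -1.08 roll 0.10 F [-0.11  0.18 -2.43] T [-0.006 -0.008  0.074] op 0.0251
face lean 5.4 n 87 mu [ 23.9  -0.7 135.8]
orange n 44 mean [79.9 -1.5 36.1] max x 88.4
tube slope down -89.9 n 62 mu [ 59.7  -0.5 319.3]
t 39.12 pos [ 0.4421 -0.244   0.1369] yawjaw 98.5 pitch -1.09 roll 0.11 F [ 1.13 -0.13 -1.54] T [-0.012 -0.01  -0.063] op 0.0251
```

View pics/wrist40.png

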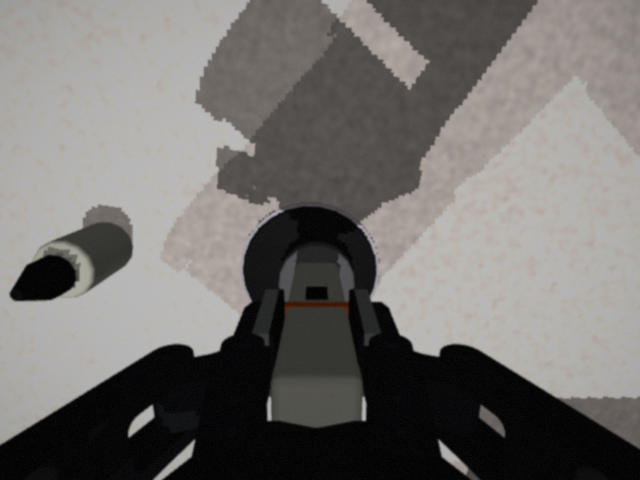

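Run:
```python
from h import *
q=cv2.imread('pics/wrist40.png'); s=arm.sense()
e=np.array([np.cos(np.radians(8.5)),np.sin(np.radians(8.5))]); n=np.array([-e[1],e[0]])
g=cv2.cvtColor(q,cv2.COLOR_BGR2GRAY); cv2.imwrite('pics/w40c.png',cv2.resize(q[190:320,220:400],None,fx=4,fy=4,interpolation=cv2.INTER_CUBIC))
pts=np.array([[310,205],[275,213],[345,213],[252,238],[370,238],[244,268],[376,262]],float)
P=ray('wrist',pts[:,0],pts[:,1],0.006)[:,:2]; c,r=circ(P); print('pad',c,r)
f=ray('wrist',np.array([317.]),np.array([243.]),0.025)[0,:2]; fc=f+.024*e; print('foot',fc,'d to pad',c-fc, (c-fc)@e,(c-fc)@n)
```

```text
pad [ 0.46220625 -0.24561911] 0.04404120818701949
foot [ 0.46201734 -0.24135591] d to pad [ 0.0001889 -0.0042632] -0.0004433135286307441 -0.004244294809032075
```

View pics/w40c.png

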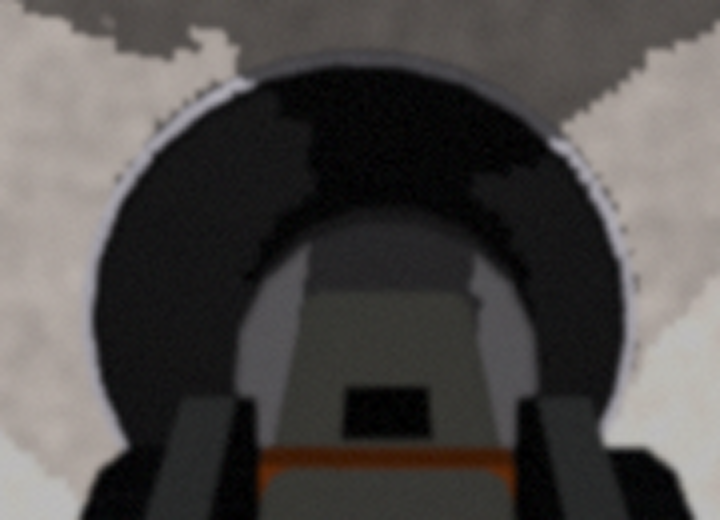

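Call:
apply_moves(hand=[0,0,0,0,0,0,0,0], translation=[[0,-0.2,0],[0,-0.2,-0.05],[0,0,-0.15],[0,0,-0.15],[0,0,-0.1],[0,0,-0.05],[0,0,0],[0,0,0]], yaw=[0,0,0,0,0,0,0,0])

```text
time: 39.78
tool_pos: [0.4417, -0.2487, 0.1322]
tool_rot: [-1.122, -1.303, 1.326]
force: [-1.5, 0.2, -1.0]
opening: 0.0254
```

Run:
```python
from h import *
s=st()
```

```text
t 39.78 pos [ 0.4417 -0.2487  0.1322] yawjaw 98.5 pitch -1.06 roll 0.10 F [-1.48  0.2  -1.05] T [-0.093  0.148  0.014] op 0.0254
```

Call:
apply_moves(hand=[0,0,0,0,0,0], translation=[[0,0,-0.1],[0,0,-0.1],[0.2,0.03,-0.1],[0.3,0.04,-0.1],[0.3,0.04,-0.1],[0.2,0.03,-0.1]], yaw=[0,0,0,0,0,0])

```text
time: 40.28
tool_pos: [0.4524, -0.2475, 0.1314]
tool_rot: [-1.123, -1.303, 1.326]
force: [-10.8, 3.6, 23.9]
opening: 0.0253
```

Run:
```python
from h import *
s=st();q,_=snap('wrist','wrist41.png'); p,d=snap('side','side41.png');W=cloud('side',d)
facefit(W,p,s['tool_pos']*[1,1,0],yawdeg=8.5,box=(230,340,150,270)); st()
cv2.imwrite('pics/w41c.png',cv2.resize(q[170:320,220:400],None,fx=4,fy=4,interpolation=cv2.INTER_CUBIC))
```

```text
t 40.28 pos [ 0.4524 -0.2475  0.1314] yawjaw 98.5 pitch -1.02 roll 0.04 F [-10.79   3.58  23.92] T [0.682 2.082 0.077] op 0.0253
face lean 19.5 n 42 mu [ 25.7  -0.  141.1]
orange n 3 mean [66.8 -1.8 32.7] max x 67.8
tube slope down -89.8 n 67 mu [ 58.3  -0.  315.9]
t 40.38 pos [ 0.4529 -0.2475  0.1313] yawjaw 98.5 pitch -0.95 roll 0.01 F [-1.89  2.76 11.38] T [0.846 0.393 0.009] op 0.0248
```

View pics/w41c.png

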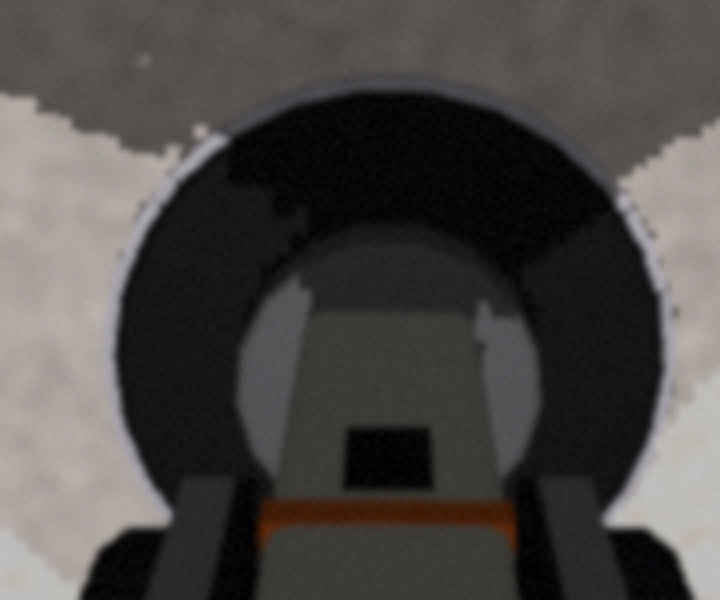

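Run:
```python
from h import *
s=arm.sense()
e=np.array([np.cos(np.radians(8.5)),np.sin(np.radians(8.5))]); n=np.array([-e[1],e[0]])
cp=np.array([[115,350],[668,310],[390,75],[160,200],[610,180],[250,120],[540,120],[135,430]],float)
P=ray('wrist',220+cp[:,0]/4,170+cp[:,1]/4,0.006)[:,:2]; c,r=circ(P); print('pad',c,r, 'pad rear', ray('wrist',np.array(318.),np.array(189.),.006)[:2]+.045*e)
fp=np.array([[237,370],[541,370],[388,225],[265,290],[510,290]],float)
F=ray('wrist',220+fp[:,0]/4,170+fp[:,1]/4,0.020)[:,:2]; cf,rf=circ(F); print('foot',cf,rf,'rear-based',F[2]+.024*e)
d=c-cf; print(d@e,d@n)
```

```text
pad [ 0.46311662 -0.24571224] 0.044462725287917816 pad rear [ 0.46334617 -0.24587208]
foot [ 0.46212441 -0.24663046] 0.02305633420370721 rear-based [ 0.46274094 -0.24659917]
0.0011170356209529765 0.0007614749860958445
```

Call:
apply_moves(hand=[0,0.3,0.303,0.306,0.31,0.33,0.38,0.5,0.7,0.8], translation=[[0,0,0],[0,0,0],[0,0,0],[0,0,0],[0,0,0],[0,0,0],[0,0,0],[0,0,0],[0,0,0],[0,0,0]], yaw=[0,0,0,0,0,0,0,0,0,0])

```text
time: 41.22
tool_pos: [0.4534, -0.2478, 0.1313]
tool_rot: [-1.126, -1.305, 1.326]
force: [0.3, -0.4, -0.2]
opening: 0.0653
```

Run:
```python
from h import *
s=st();q,_=snap('wrist','wrist42.png'); st()
```

```text
t 41.22 pos [ 0.4534 -0.2478  0.1313] yawjaw 98.5 pitch -0.87 roll -0.06 F [ 0.3  -0.39 -0.18] T [0.03  0.019 0.036] op 0.0653
t 41.27 pos [ 0.4534 -0.2478  0.1313] yawjaw 98.5 pitch -0.87 roll -0.06 F [-0.47 -0.46  0.11] T [ 0.014 -0.018 -0.019] op 0.0680
```

View pics/wrist42.png

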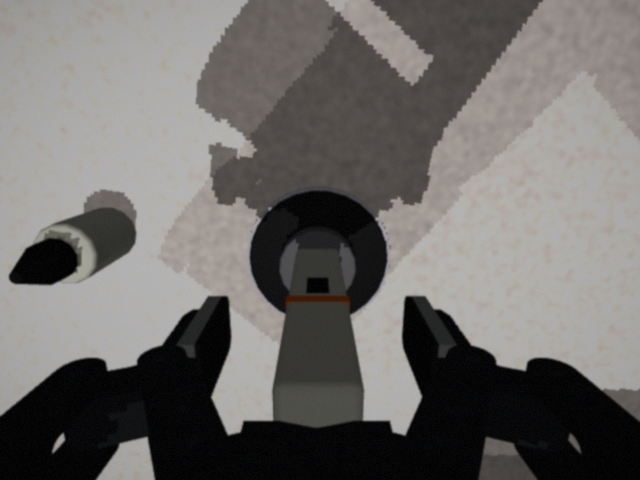

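Released and standing. I'll lift straight up and clear.

Call:
apply_moves(hand=[0.9,0.9,0.9,0.9,0.9,0.9,0.9,0.9,0.9,0.9], translation=[[0,0,0.3],[0,0,1.0],[0,0,2.0],[0,0,2.5],[0,0,2.5],[-0.5,0,2.0],[-2,0.5,1.0],[-2,1,0.5],[-1,0.5,0],[0,0,0]], yaw=[0,0,0,0,0,0,0,0,0,0])

```text
time: 42.1
tool_pos: [0.396, -0.2266, 0.2608]
tool_rot: [-1.129, -1.306, 1.327]
force: [0.4, 0.1, 0.6]
opening: 0.0767
```

Run:
```python
from h import *
s=st();p,d=snap('side','side43.png');q,_=snap('wrist','wrist43.png');W=cloud('side',d)
cv2.imwrite('pics/side43c.png',cv2.resize(p[100:400,130:480],None,fx=2,fy=2,interpolation=cv2.INTER_CUBIC))
M=(W[...,2]>0.140)&(W[...,2]<0.17)&(W[...,0]>0.38)&(W[...,0]<0.52)&(W[...,1]<-0.2)&(W[...,1]>-0.3)
v,u=np.nonzero(M); print(len(u)); print(ray('side',u.mean(),v.mean(),0.156) if len(u) else None, W[M].mean(0))
```

```text
t 42.10 pos [ 0.396  -0.2266  0.2608] yawjaw 98.5 pitch -0.73 roll -0.20 F [0.36 0.07 0.58] T [0.04  0.005 0.005] op 0.0767
226
[ 0.46720499 -0.24756392  0.156     ] [ 0.46660102 -0.24742222  0.15394723]
```

View pics/side43c.png

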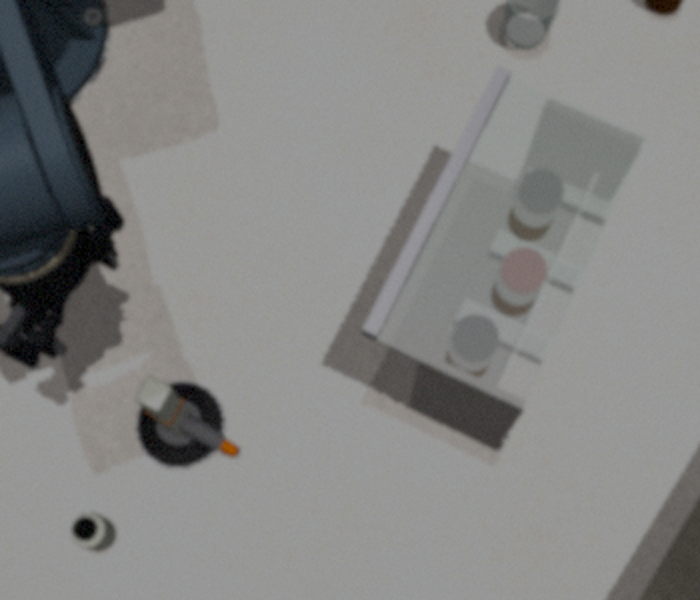

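View pics/wrist43.png

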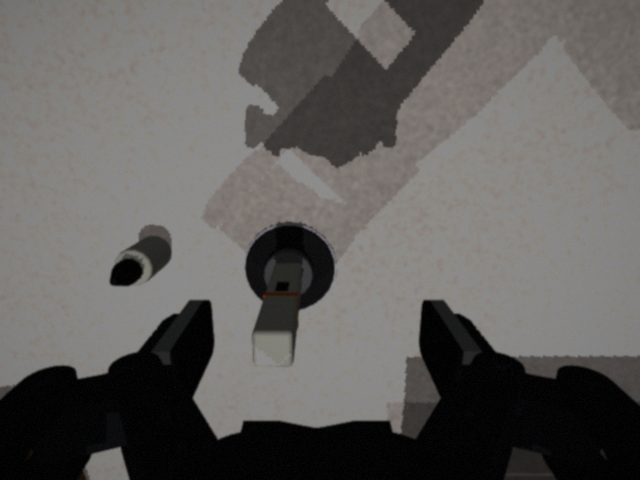

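```bash
python3 -c "
from station import arm
print(arm.job_done())"
```

```text
the job is handed in; nothing more can be done
None
```

I read the barcode and put the reader back upright on its charging pad. The job was handed in at about 42 s.

- **Lean:** The moves could not tilt the tool. I leaned the reader by turning it inside the grip, with its foot braced against the pad rim and the table. It measured about 36° in the picture just before the hand-off of the press, against 35° asked. I used the pad rim again to bring it back upright.
- **First push failed:** Pushing at mid-label tipped the bottle back about 10° by my estimate instead of sliding it. I backed off and it settled upright. I then slid it to the back stop with the nose lower on the bottle, and returned to label height.
- **Read:** I pressed and held from about 29.3 s to 32.2 s, with the position steady to 0.1 mm. The force averaged about 4 N, with single noisy readings between 3.3 N and 4.9 N. From the tool pose I estimated the nose at about 110 mm height and within 1–2 mm of the label middle. The cameras disagreed by 2–3 mm sideways, so that last figure is not firm.
- **Higher forces:** While bringing the reader upright, the wrist briefly read about 42 N downwards, through the reader's foot onto the table and pad. This was well under the 120 N limit, and I saw no sign of the gripper body touching anything.
- **Last checks:** The reader stands upright about 1–2 mm from the pad centre. All three bottles are standing in their pockets, with the red-capped one at its back stop. The dropper and beaker show no visible change, and the gripper is open and clear.

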